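# Snap the new control board into the sole press's control box

### The arm

A 6-joint arm with a two-finger parallel gripper is mounted at the origin on the work surface. World frame = base frame: x ahead of the robot, y to its left, z up, the work surface at z = 0. Lengths are in mm, angles in rad, forces in N, time in s.
With the tool pointing down it reaches from about 300 to 775 mm from the base axis. Payload 14.6 kg.
Tool frame: the origin (TCP) lies midway between the tips of the shut fingers; the grasp point (between the pads) lies 19 mm behind it; z points along the fingers, y is the direction in which the jaws open and shut (so a half turn about z gives the same grasp; the last joint's range is limited). The gripper opens to 94 mm and grips with 3 to 60 N. Pads are 16 mm wide; open, the fingers measure 119 mm over their backs; the gripper's body (75 mm by 177 mm) begins 78 mm behind the grasp point.
Start: joints at [1.038, 0.3, 1.521, -0, 1.321, -0.067], TCP at [247.022, 491.396, 205.446] pointing down, gripper open.
Joint ranges: [-3.03, 3.03], [-0.79, 2.21], [0.23, 2.52], [-1.04, 4.18], [0, 3.07], [-2.55, 2.55]. Speed limits (rad/s): [2.22, 2.22, 2.57, 3.14, 3.14, 3.14].

### API

Orientations are given as [roll, pitch, yaw] about the fixed x, y, z axes, in that order (R = Rz(yaw) Ry(pitch) Rx(roll)).
In Python, from cell import read_state, camera, get_calibration, sign_off gives the robot as it stands.
- The arm moves only by the tool carry_out, never from a script. Its argument "series" is a list of rows, each an object with "delta_pos": the shift along the world's x, y, z in mm, a list of three; "turn": the turn, a rotation vector about the world's x, y, z in rad, a list of three; "hand": the opening, from 0 (shut) to 1 (fully open). A call has 1 to 8 rows; each row is the pose to reach, as a shift and turn from the pose commanded when the call began; what a row does not reach only later rows make up. A row lasts 1/8 s, in which the tool goes at most 62.5 mm and 10.7 degrees, less where a joint would pass 70% of its speed; a pose out of reach is approached as far as the arm can. A call with a gripper value outside its range is refused whole. The fingers move at their own pace and stop on an object; "squeeze" is the grip in N (left out, the last holds). Time passes only in rows, so rows that repeat a pose let the fingers close. It gives the time, the measured TCP pose, the force and the opening at its end, in the units of the state.
- read_state(): the state, without advancing time (a new reading comes with each control period).
- camera(name): name is "scene" or "side" or "wrist"; returns the picture (400x640x3 uint8, red, green, blue); there is no depth.
- get_calibration(name): a dict with "intrinsics" (3x3 intrinsics, pixels), "k1" (the pictures are not rectified: a ray, as slopes to the right and down, at radius r is drawn at 1 + k1 r^2 times it, then the intrinsics apply), "pose" (4x4, takes a point from camera to world coordinates). Camera axes: x right, y down, z forward; pixel columns grow to the right and rows downward; lengths in mm; the calibration is good to about 2 mm. A picture is of the moment at which its call begins: read the wrist's pose just before it. get_calibration takes no time and is no camera call; for the wrist camera it gives the pose at the moment of the call.
- sign_off(): hands the job in, once; it reports no verdict.
The state is a dict: "clock": time; "joints": joint angles; "qd": joint speeds; "effort": joint torques, N m; "eef_pos": TCP position; "eef_rot": TCP orientation; "wrist_force": force on the tool from outside, world axes, zero at the start; "moment": the same for the moment, N m; "finger_gap": finger opening in mm.
Only numpy, scipy, OpenCV 4.12 (cv2) and the standard library are available. Lean on these libraries where they do the work, as an engineer would, in place of code of your own. Each camera call takes 0.05 s, during which the arm holds its last target.

### The job

Fit the new green control board into the open green control box of the sole press: lay it loosely over the four white snap supports, its green terminal strip towards the wall with the cable glands, and let go of it; then press it down beside each support, firmly but without cracking it, until every support has clicked through and the board sits fully home on all four. Leave everything else on the bench where it is.

Things in the scene. Friction and masses are not known exactly. Their poses are not given: they have to be found in the camera images.
- board: New control board: green, 100 (x) x 150 (y) x 3 mm, 0.24 to 0.42 kg, lying level, parts up. Origin: centre of its underside; x across, y along, z up. A strip of green screw terminals (52 x 12 x 12 mm) lies along its -y end. The laminate twists a little; it cracks if the fingers press it onto its supports with more than 22 N, too little for two corners at once with any margin: press corner by corner.
- board_grip (a point): Centre of the blue, black-topped transformer block in the middle of the board, 21 mm above the board's underside: 35 mm along the board's x, 41 mm along y, top 36 mm above the board's upper face. Lift the board by it, pinched along x: the board is bare there for 15 mm either side of its centre line. Other parts, up to 20 mm high, stand within 26 mm of the middle line along y. Axes as the board's.
- tray: Shallow fixed cardboard tray 150 x 200 x 24 mm holding the board on black foam; its rim stands 9 mm above the foam. Origin: centre of its underside.
- control_box: Open control box of the press, fixed, on rubber feet (height varies): green steel, 220 (x) x 200 (y) x 70 mm. Origin: centre of its underside. Three black cable glands on its -y wall. The board's place is centred at x = -35 mm, y = 0 of it; contactors, their tops 62 mm above the underside, stand along the +x wall from x = 42 mm on.
- hole_1 (a point): 7 mm mounting hole at the board's -x, -y (a terminal-strip corner) corner: its centre on the board's underside; goes on post_1. Axes as the board's. The board is bare, for pressing with closed fingertips, on a 26 mm square centred 20 mm from each hole along y towards the board's middle.
- hole_2 (a point): 7 mm mounting hole at the board's +x, -y (the other terminal-strip corner) corner: its centre on the board's underside; goes on post_2. Axes as the board's. The holes lie 80 mm apart along x, 130 mm along y.
- hole_3 (a point): 7 mm mounting hole at the board's +x, +y corner: its centre on the board's underside; goes on post_3. Axes as the board's. Pressing the first corner down raises the opposite one, so go on to a neighbouring corner.
- hole_4 (a point): 7 mm mounting hole at the board's -x, +y corner: its centre on the board's underside; goes on post_4. Axes as the board's.
- post_1 (a point): White nylon snap support, 12 mm wide, for hole_1, at -x, -y of the board's place: point on its axis where the board's underside lies when home. Axes as the box's. Pointed neck with two springy barbs (along x): tip 13.5 mm above this point, barbs 10.4 mm wide at 3 mm, narrowing to 4 mm at 9 mm.
- post_2 (a point): White nylon snap support, 12 mm wide, for hole_2, at +x, -y of the board's place: point on its axis where the board's underside lies when home. Axes as the box's. A board laid loosely on all four rests with its underside about 6 mm above these points; one that misses stands on the tips, 13 mm up.
- post_3 (a point): White nylon snap support, 12 mm wide, for hole_3, at +x, +y of the board's place: point on its axis where the board's underside lies when home. Axes as the box's. Pushed down beside it, the board takes 6 to 10 N up the barbs, then 8 to 14 N on a springy skirt until the barbs click out over it; 0.5 mm further the support stands hard and the force climbs steeply.
- post_4 (a point): White nylon snap support, 12 mm wide, for hole_4, at -x, +y of the board's place: point on its axis where the board's underside lies when home. Axes as the box's. The skirt holds a clicked corner against the barbs at this level; one that has not clicked springs back up by 1 mm or more.
- old_board: the worn board that was taken out: same shape and size as the new one but brown, with a dark transformer and a scorch mark; loose, stays where it is. Origin: centre of its underside.
- screwdriver: yellow-handled screwdriver lying on the bench between box and tray; loose, stays. Origin under its middle.
- parts_dish: round steel dish, 88 mm across, 22 mm high, with spare nylon supports; loose, stays. Origin: centre of its underside.
- tape_roll: flat roll of paper tape, 90 mm across, 24 mm high; loose, stays. Origin: centre of its underside.
- glue_tin: tin with yellow label, 84 mm across, 110 mm high; loose, stays. Origin: centre of its underside.
- heel_block: brown wooden heel block 70 x 60 x 44 mm; loose, stays. Origin: centre of its underside.
Things that resemble listed ones, but are neither listed nor needed, are in the scene too. What is meant by the board is not red, and is the smaller of those in its own colour.

How it is judged (in metres and radians):
On the way:
1. the board lies over the supports, all four tips in their own holes (z of hole_1 in the frame of post_1 below 0.0095 m and horizontal distance between hole_1 and post_1 below 0.003 m and z of hole_2 in the frame of post_2 below 0.0095 m and horizontal distance between hole_2 and post_2 below 0.003 m and z of hole_3 in the frame of post_3 below 0.0095 m and horizontal distance between hole_3 and post_3 below 0.003 m and z of hole_4 in the frame of post_4 below 0.0095 m and horizontal distance between hole_4 and post_4 below 0.003 m), for 0.1 s.
At the end, for the whole second after the job is handed in: the board rests, right way round, clicked home on all four supports: each hole within 2.5 mm of its support's axis, its underside no more than 0.8 mm above or 1 mm below the home level; at rest and let go (z of hole_1 in the frame of post_1 between -0.001 and 0.0008 m and horizontal distance between hole_1 and post_1 below 0.0025 m and z of hole_2 in the frame of post_2 between -0.001 and 0.0008 m and horizontal distance between hole_2 and post_2 below 0.0025 m and z of hole_3 in the frame of post_3 between -0.001 and 0.0008 m and horizontal distance between hole_3 and post_3 below 0.0025 m and z of hole_4 in the frame of post_4 between -0.001 and 0.0008 m and horizontal distance between hole_4 and post_4 below 0.0025 m and linear speed of board below 0.01 m/s); the robot touches nothing.
It fails at once if the fingers bear on the board with more than 22 N while it is pushed down on its supports (contact force between the fingers and board above 22 N and horizontal distance between hole_1 and post_1 below 0.01 m and (z of hole_1 in the frame of post_1 below 0.004 m or z of hole_2 in the frame of post_2 below 0.004 m or z of hole_3 in the frame of post_3 below 0.004 m or z of hole_4 in the frame of post_4 below 0.004 m)).
It fails at once if another thing on the bench is pushed away by more than 20 mm (distance of any of old_board, screwdriver, parts_dish, tape_roll, glue_tin, heel_block from where it was at the start of the episode above 0.02 m).
It also fails if it takes over 72 s, if anything falls off the work surface, if the arm or the gripper's body presses on something with over 40 N, if the wrist force passes 120 N, or if a joint passes its speed limit or range.

## Working session

There is one attempt and no reset: what is moved stays moved. The work goes in short steps, Python scripts to look and compute and a tool call to move; the robot and the scene stay as the last step left them, time stands still between calls to the robot, and variables do not carry over. Pictures are saved under pics/ and viewed, and the job is handed in when it is done.

Besides the shell and the picture viewer there is one more tool, called after "Emit:" as a command line: name --argument value ..., lists and objects as JSON in quotes. carry_out: Moves the arm, as the interface text tells. Its arguments: {"type":"object","properties":{"series":{"type":"array"},"squeeze":{"type":"number"}},"required":["series"]}

```bash
mkdir -p pics; ls; python3 - <<'E'
from cell import *
import cv2
s=read_state(); print(s)
for n in ["scene","side","wrist"]:
    c=get_calibration(n); print(n,c)
    cv2.imwrite(f"pics/{n}0.png",camera(n)[:,:,::-1])
E
```

```text
pics
{'clock': 0.0, 'joints': array([ 1.03841305e+00,  3.00453557e-01,  1.52158506e+00, -5.08464533e-06,
        1.32068096e+00, -6.66212710e-02]), 'qd': array([ 0.00085008, -0.00077004, -0.00071921,  0.00117756,  0.00124549,
        0.00042922]), 'effort': array([-7.13307218e-04, -5.31808805e+01, -3.52730477e+01,  7.07691209e-02,
        2.44741532e-02, -1.02464121e-04]), 'eef_pos': array([246.88932233, 491.18252299, 204.8942657 ]), 'eef_rot': array([-3.14046790e+00, -7.01076322e-05,  2.67583187e+00]), 'wrist_force': array([-0.03228074,  0.64055092,  0.69059462]), 'moment': array([-0.01577947,  0.00535982, -0.05507777]), 'finger_gap': 94.18664155123432}
scene {'intrinsics': array([[435.69725025,   0.        , 316.97546166],
       [  0.        , 435.69725025, 198.71435226],
       [  0.        ,   0.        ,   1.        ]]), 'k1': -0.030852074687006202, 'pose': array([[ 8.74070107e-01,  4.10516469e-01, -2.59764655e-01,
         9.11366932e+02],
       [ 4.85586432e-01, -7.54139253e-01,  4.42130980e-01,
        -6.90702421e+02],
       [-1.43966740e-02, -5.12591666e-01, -8.58511805e
[... 524 characters left out ...]
-7.88296248e-01, -6.15152495e-01,
         1.13382895e+03],
       [ 0.00000000e+00,  0.00000000e+00,  0.00000000e+00,
         1.00000000e+00]])}
wrist {'intrinsics': array([[277.74470336,   0.        , 320.54275894],
       [  0.        , 277.74470336, 202.67834072],
       [  0.        ,   0.        ,   1.        ]]), 'k1': 0.014429381269070922, 'pose': array([[ 4.48841648e-01,  8.68678811e-01,  2.09614643e-01,
         1.86120967e+02],
       [ 8.93608633e-01, -4.35743027e-01, -1.07664413e-01,
         5.21184089e+02],
       [-2.18767561e-03,  2.35637727e-01, -9.71838503e-01,
         3.84019684e+02],
       [ 0.00000000e+00,  0.00000000e+00,  0.00000000e+00,
         1.00000000e+00]])}
```

View pics/scene0.png

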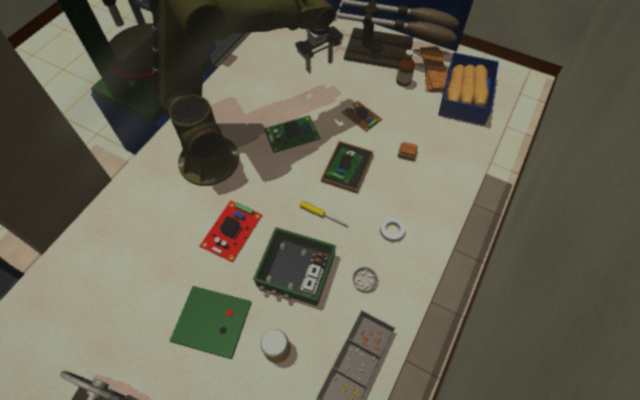

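View pics/side0.png

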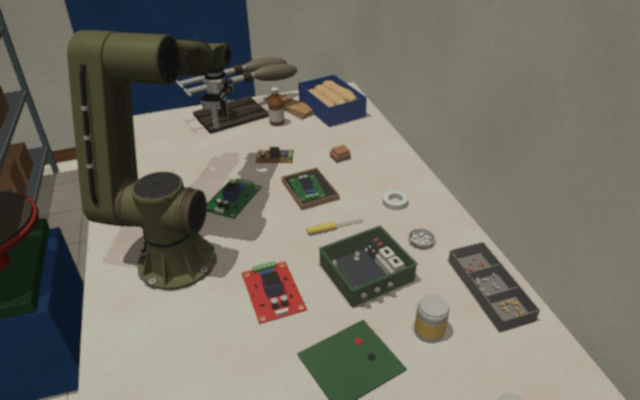

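View pics/wrist0.png

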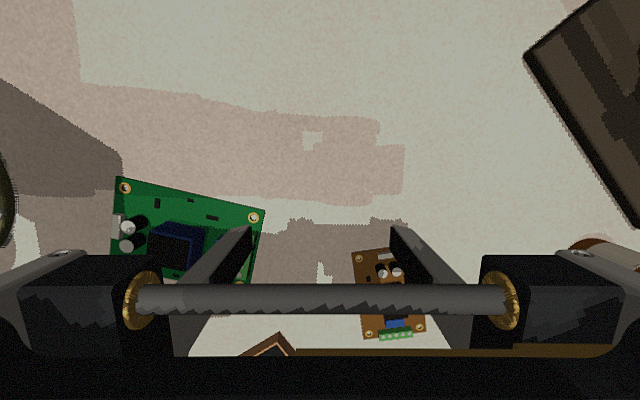

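The scene view shows the following:
- A loose green board at (292,133), larger.
- A green board in a cardboard tray at (347,165), smaller.
- A red board at (231,230).
- The worn board at (362,115), brown.
- A flat green mat at (211,321).
- The control box at (295,266), with its glands on the lower-left wall.

The tray board is green and the smaller of the two, so it should be the one meant. I'll confirm it in an enlarged crop.

```bash
cat > h.py <<'E'
import numpy as np, cv2
from cell import *
def ray(cal,uv):
    K=cal['intrinsics'];k=cal['k1']
    p=np.array(uv,float).reshape(-1,1,2)
    q=cv2.undistortPoints(p,K,np.array([k,0,0,0.]))[:,0]
    d=np.c_[q,np.ones(len(q))]@cal['pose'][:3,:3].T
    return cal['pose'][:3,3],d
def onplane(cal,uv,z):
    o,d=ray(cal,uv); return o+d*((z-o[2])/d[:,2])[:,None]
def tri(rays):  # list of (o,d)
    A=np.zeros((3,3));b=np.zeros(3)
    for o,d in rays:
        d=d/np.linalg.norm(d);P=np.eye(3)-np.outer(d,d);A+=P;b+=P@o
    x=np.linalg.solve(A,b)
    res=[np.linalg.norm((np.eye(3)-np.outer(d,d)/(d@d))@(x-o)) for o,d in rays]
    return x,res
def proj(cal,X):
    X=np.atleast_2d(X); P=cal['pose'];R=P[:3,:3];t=P[:3,3]
    rv=cv2.Rodrigues(R.T)[0]
    return cv2.projectPoints(X.astype(float),rv,-R.T@t,cal['intrinsics'],np.array([cal['k1'],0,0,0.]))[0][:,0]
def shot(n,name):
    c=get_calibration(n); im=camera(n)[:,:,::-1].copy()
    cv2.imwrite(f"pics/{name}.png",im); np.savez(f"pics/{name}.npz",K=c['intrinsics'],k1=c['k1'],pose=c['pose']); return im,c
def load(name):
    z=np.load(f"pics/{name}.npz"); return cv2.imread(f"pics/{name}.png"),dict(intrinsics=z['K'],k1=float(z['k1']),pose=z['pose'])
E
python3 - <<'E'
from h import *
for n in["scene","side"]:
    c=get_calibration(n)
    np.savez(f"pics/{n}0.npz",K=c['intrinsics'],k1=c['k1'],pose=c['pose'])
a=cv2.imread("pics/scene0.png");b=cv2.imread("pics/side0.png")
o=np.hstack([cv2.resize(a[100:200,250:400],(450,300),interpolation=2),cv2.resize(b[150:230,190:350],(350,300)),])
o2=np.hstack([cv2.resize(a[215:315,240:350],(400,300),interpolation=2),cv2.resize(b[215:305,305:425],(400,300),interpolation=2)])
cv2.imwrite("pics/crop0.png",np.vstack([o,o2]))
c=get_calibration("scene")
print(onplane(c,[(347,165),(295,266),(320,213),(392,229),(275,345),(292,133),(365,279)],30).round())
print(onplane(c,[(278,229),(336,243),(312,304),(254,281)],75).round())
E
```

```text
[[ 515.  225.   30.]
 [ 550. -239.   30.]
 [ 525.  -15.   30.]
 [ 785.   52.   30.]
 [ 630. -498.   30.]
 [ 241.  261.   30.]
 [ 782. -165.   30.]]
[[ 439. -163.   75.]
 [ 643. -113.   75.]
 [ 675. -339.   75.]
 [ 471. -363.   75.]]
```

View pics/crop0.png

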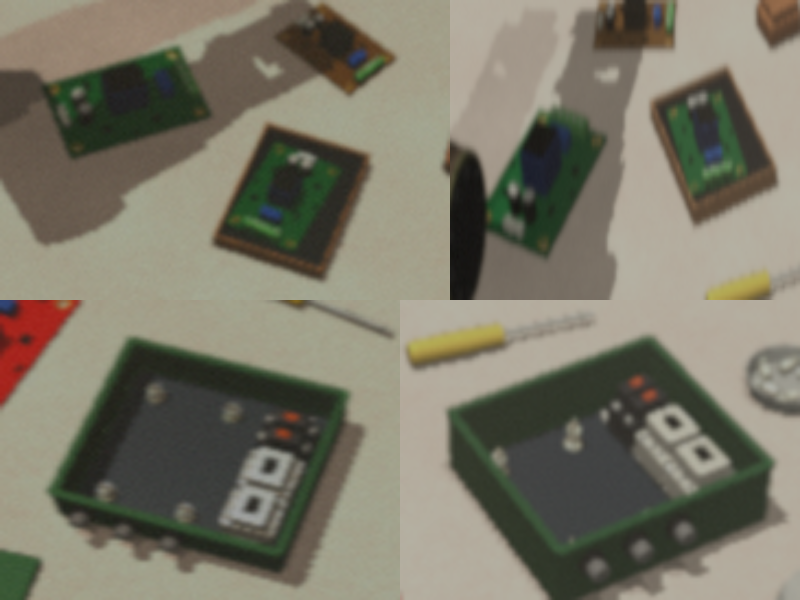

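The crop confirms it. The tray board at scene (347,165) is green and visibly smaller than the loose green one at (292,133). Its terminal strip is at its lower-left end, roughly towards world -y. The box shows four posts, its contactors along +x and its glands on the -y wall. Next I'll get rough yaws from the tray and box corners.

```bash
python3 - <<'E'
from h import *
c=get_calibration("scene")
p=onplane(c,[(339,141.3),(372.7,151.7),(357.7,192.7),(321.3,180.7)],24);print(p.round(),p.mean(0))
for a,b in((0,1),(3,2),(3,0),(2,1)): d=p[b]-p[a];print(np.hypot(*d[:2]),np.degrees(np.arctan2(d[1],d[0])))
E
```

```text
[[430. 320.  24.]
 [574. 337.  24.]
 [607. 134.  24.]
 [459. 116.  24.]] [517.60675967 226.67498474  24.        ]
145.00651000898665 6.9950327525014595
148.98576851244198 7.066273611132979
205.75843517981204 98.1180125516098
205.68975683160136 99.22728800877678
```

Emit:
carry_out --series '[{"delta_pos": [35, -43, 0], "turn": [0, 0, -0.13], "hand": 1}, {"delta_pos": [70, -87, 0], "turn": [0, 0, -0.26], "hand": 1}, {"delta_pos": [106, -130, -10], "turn": [0, 0, -0.4], "hand": 1}, {"delta_pos": [141, -174, -15], "turn": [0, 0, -0.54], "hand": 1}, {"delta_pos": [176, -217, -20], "turn": [0, 0, -0.68], "hand": 1}, {"delta_pos": [212, -261, -25], "turn": [0, 0, -0.82], "hand": 1}, {"delta_pos": [250, -308, -30], "turn": [0, 0, -0.95], "hand": 1}, {"delta_pos": [282, -348, -35], "turn": [0, 0, -0.965], "hand": 1}]'

```text
clock: 1.15
eef_pos: [530.0, 141.4, 170.1]
eef_rot: [-3.141, 0.0, 1.708]
wrist_force: [1.0, 0.5, 0.8]
finger_gap: 94.1
```

Emit:
carry_out --series '[{"delta_pos": [0, 0, 0], "turn": [0, 0, 0], "hand": 1}, {"delta_pos": [0, 0, 0], "turn": [0, 0, 0], "hand": 1}]'

```text
clock: 1.4
eef_pos: [528.6, 143.7, 170.3]
eef_rot: [-3.141, -0.0, 1.711]
wrist_force: [-0.2, -0.1, 0.2]
finger_gap: 94.2
```

```bash
python3 - <<'E'
from h import *
s=read_state();print(s['clock'],s['eef_pos'],s['eef_rot'],s['joints'],abs(s['qd']).max())
shot("wrist","w1")
E
```

```text
1.4 [528.64305629 143.72068615 170.25591633] [-3.14099570e+00 -1.53525556e-04  1.71077434e+00] [1.98499448e-01 3.26270704e-01 1.57069507e+00 1.98611504e-04
 1.24521384e+00 5.84578065e-02] 0.02215751304270804
```

View pics/w1.png

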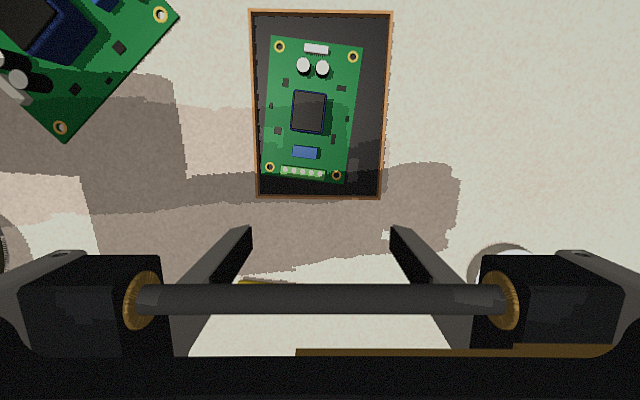

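The wrist view shows the tray board with its four ringed holes at about (279,46), (352,57), (270,167) and (337,175), and the terminal strip at (303,172), towards -y. The bigger green board at upper left is clearly larger. I'll take a second view from a shifted position.

Emit:
carry_out --series '[{"delta_pos": [-45, 0, 0], "turn": [0, 0, 0], "hand": 1}, {"delta_pos": [-90, 0, 0], "turn": [0, 0, 0], "hand": 1}, {"delta_pos": [-90, 0, 0], "turn": [0, 0, 0], "hand": 1}, {"delta_pos": [-90, 0, 0], "turn": [0, 0, 0], "hand": 1}]'

```text
clock: 1.95
eef_pos: [439.3, 144.2, 171.0]
eef_rot: [3.14, -0.0, 1.712]
wrist_force: [0.3, 0.5, 0.4]
finger_gap: 94.3
```

```bash
cat >> h.py <<'E'
def rings(im,roi,lo=(12,70,90),hi=(32,255,255),minA=6):
    x0,y0,x1,y1=roi; hsv=cv2.cvtColor(im[y0:y1,x0:x1],cv2.COLOR_BGR2HSV)
    m=cv2.inRange(hsv,lo,hi)
    m=cv2.morphologyEx(m,cv2.MORPH_CLOSE,np.ones((5,5)))
    n,l,st,ce=cv2.connectedComponentsWithStats(m)
    return [(ce[i]+[x0,y0],st[i][2:5]) for i in range(1,n) if st[i][4]>=minA]
E
python3 - <<'E'
from h import *
s=read_state();print(s['clock'],s['eef_pos'],s['eef_rot'][2],abs(s['qd']).max())
im2,_=shot("wrist","w2")
im,_=load("w1")
for r in rings(im,(262,30,365,185)): print(r)
cv2.imwrite("pics/c1.png",np.hstack([cv2.resize(im[30:185,255:375],(400,517),interpolation=2),cv2.resize(im2[30:185,335:455],(400,517),interpolation=2)]))
for r in rings(im2,(335,30,470,185)): print(2,r)
E
```

```text
1.95 [439.29209829 144.16867253 171.03454582] 1.7122560585088458 0.02411445407407299
(array([279.07446809,  46.15957447]), array([11, 12, 94], dtype=int32))
(array([352.43617021,  56.19148936]), array([10, 12, 94], dtype=int32))
(array([269.33333333, 166.44444444]), array([10, 10, 72], dtype=int32))
(array([336.        , 174.66666667]), array([ 9, 10, 72], dtype=int32))
2 (array([335.13953488,  45.8372093 ]), array([ 2, 37, 43], dtype=int32))
2 (array([461.47321429, 116.35459184]), array([ 18, 146, 784], dtype=int32))
2 (array([360.4       ,  59.46315789]), array([10, 12, 95], dtype=int32))
2 (array([432.45918367,  69.30612245]), array([10, 12, 98], dtype=int32))
2 (array([343.14705882, 177.04411765]), array([ 9,  9, 68], dtype=int32))
2 (array([409.        , 182.85714286]), array([ 9,  4, 28], dtype=int32))
```

View pics/c1.png

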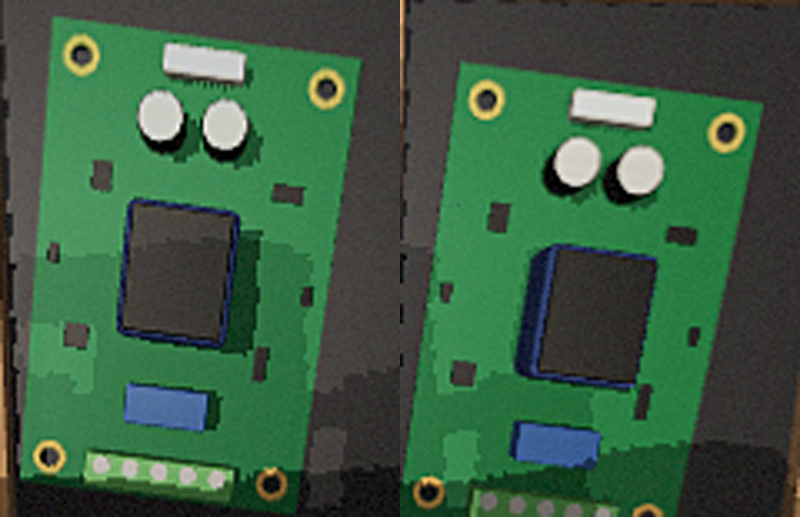

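```bash
python3 - <<'E'
from h import *
i1,c1=load("w1");i2,c2=load("w2")
def four(im,roi):
    L=[r[0] for r in rings(im,roi,lo=(12,70,60)) if max(r[1][:2])<15 and min(r[1][:2])>6]
    return sorted(L,key=lambda p:p[1])
a=four(i1,(262,30,365,185));b=four(i2,(337,30,452,200))
print(np.round(a,1).tolist(),np.round(b,1).tolist())
# order 4,3,1,2
X=[]
for p,q in zip(a,b):
    o1,d1=ray(c1,[p]);o2,d2=ray(c2,[q]);x,r=tri([(o1,d1[0]),(o2,d2[0])]);X.append(x);print(x.round(1),np.round(r,2))
X=np.array(X)
print("mean z",X[:,2].mean())
P=lambda i,j:(np.linalg.norm(X[i]-X[j]),np.degrees(np.arctan2(*(X[j]-X[i])[1::-1])))
print(P(0,1),P(2,3),P(2,0),P(3,1))
for z in(12,15,18,21,24):
  for c,pp in((c1,a),(c2,b)):
    Q=onplane(c,pp,z);print(z,Q.mean(0).round(1),[round(np.linalg.norm(Q[i]-Q[j]),1) for i,j in((0,1),(2,3),(2,0),(3,1))])
E
```

```text
[[279.1, 46.2], [352.4, 56.2], [269.3, 166.4], [336.1, 174.6]] [[360.4, 59.5], [432.5, 69.3], [342.6, 177.3], [408.7, 185.4]]
[461.5 296.1  16.9] [0.08 0.08]
[541.4 297.2  17.8] [0. 0.]
[463.1 165.4  15.6] [0.09 0.09]
[543.6 167.2  18.2] [0.12 0.12]
mean z 17.135120702938334
(np.float64(79.97283837251506), np.float64(0.7990885690882721)) (np.float64(80.5177747634809), np.float64(1.2591951458042354)) (np.float64(130.65977600172425), np.float64(90.73485086457025)) (np.float64(130.008374868817), np.float64(90.95710142637809))
12 [502.3 231.9  12. ] [np.float64(81.2), np.float64(81.5), np.float64(132.2), np.float64(132.2)]
12 [503.7 231.8  12. ] [np.float64(81.4), np.float64(82.3), np.float64(132.6), np.float64(132.4)]
15 [502.4 231.7  15. ] [np.float64(80.5), np.float64(80.8), np.float64(131.1), np.float64(131.0)]
15 [503.  231.6  15. ] [np.float64(80.7), np.float64(81.5), np.float64(131.4), np.float64(131.3)]
18 [502.6 231.5  18. ] [np.float64(79.8), np.float64(80.1), np.float64(129.9), np.float64(129.9)]
18 [502.3 231.4  18. ] [np.float64(80.0), np.float64(80.8), np.float64(130.2), np.float64(130.1)]
21 [502.7 231.3  21. ] [np.float64(79.0), np.float64(79.4), np.float64(128.7), np.float64(128.7)]
21 [501.7 231.2  21. ] [np.float64(79.3), np.float64(80.1), np.float64(129.1), np.float64(128.9)]
24 [502.9 231.1  24. ] [np.float64(78.3), np.float64(78.6), np.float64(127.5), np.float64(127.5)]
24 [501.  231.1  24. ] [np.float64(78.6), np.float64(79.3), np.float64(127.9), np.float64(127.7)]
```

The board's upper face is at about z=17.5, its centre at (502.5, 231.5) and its yaw about 0.016 rad. Before grasping I'll measure the box posts.

Emit:
carry_out --series '[{"delta_pos": [15, -60, 0], "turn": [0, 0, 0], "hand": 1}, {"delta_pos": [30, -120, 0], "turn": [0, 0, 0], "hand": 1}, {"delta_pos": [45, -180, 0], "turn": [0, 0, 0], "hand": 1}, {"delta_pos": [60, -240, 0], "turn": [0, 0, 0.03], "hand": 1}, {"delta_pos": [75, -300, 0], "turn": [0, 0, 0.03], "hand": 1}, {"delta_pos": [85, -360, 0], "turn": [0, 0, 0.03], "hand": 1}, {"delta_pos": [95, -420, 0], "turn": [0, 0, 0.03], "hand": 1}, {"delta_pos": [100, -478, 0], "turn": [0, 0, 0.03], "hand": 1}]'

```text
clock: 3.0
eef_pos: [539.5, -337.0, 169.8]
eef_rot: [-3.141, -0.0, 1.741]
wrist_force: [1.1, -0.0, 0.4]
finger_gap: 93.7
```

Emit:
carry_out --series '[{"delta_pos": [0, 0, 0], "turn": [0, 0, 0], "hand": 1}, {"delta_pos": [0, 0, 0], "turn": [0, 0, 0], "hand": 1}, {"delta_pos": [0, 0, 0], "turn": [0, 0, 0], "hand": 1}]'

```text
clock: 3.38
eef_pos: [539.4, -333.5, 170.5]
eef_rot: [3.142, -0.0, 1.742]
wrist_force: [0.0, -0.0, -0.1]
finger_gap: 94.4
```

```bash
python3 - <<'E'
from h import *
s=read_state();print(s['clock'],s['eef_pos'],s['eef_rot'],s['joints'],abs(s['qd']).max())
shot("wrist","w3")
E
```

```text
3.375 [ 539.42317501 -333.49686713  170.53221673] [ 3.14152028e+00 -7.31856754e-05  1.74215451e+00] [-6.11516075e-01  5.15744098e-01  1.30201609e+00  1.06146265e-04
  1.32383278e+00 -7.82900205e-01] 0.005300654703875427
```

View pics/w3.png

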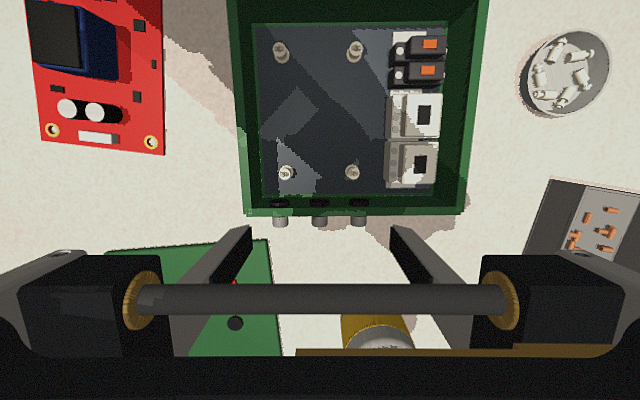

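The wrist view shows the box with posts at about (281,48), (355,50), (286,172) and (352,172), and the glands at the bottom, towards -y. I'll take a second view.

Emit:
carry_out --series '[{"delta_pos": [-40, 0, 0], "turn": [0, 0, 0], "hand": 1}, {"delta_pos": [-80, 0, 0], "turn": [0, 0, 0], "hand": 1}, {"delta_pos": [-80, 0, 0], "turn": [0, 0, 0], "hand": 1}, {"delta_pos": [-80, 0, 0], "turn": [0, 0, 0], "hand": 1}, {"delta_pos": [-80, 0, 0], "turn": [0, 0, 0], "hand": 1}]'

```text
clock: 4.05
eef_pos: [459.9, -334.3, 170.4]
eef_rot: [3.141, 0.0, 1.742]
wrist_force: [-0.0, -0.1, -0.2]
finger_gap: 94.2
```

```bash
python3 - <<'E'
from h import *
s=read_state();print(s['clock'],s['eef_pos'],s['eef_rot'],abs(s['qd']).max())
im2,c2=shot("wrist","w4"); im,c=load("w3")
from numpy import array
ctr=[(281,48),(355,50),(286,172),(352,172)]
P=onplane(c,ctr,35);q=proj(c2,P);print(P.round(1),q.round(1))
rows=[]
for I,cc in((im,ctr),(im2,q)):
    rows.append(np.hstack([cv2.resize(I[int(v)-16:int(v)+16,int(u)-16:int(u)+16],(200,200),interpolation=cv2.INTER_NEAREST) for u,v in cc]))
cv2.imwrite("pics/c2.png",np.vstack(rows)); print([(int(u)-16,int(v)-16) for u,v in q])
E
```

```text
4.05 [ 459.85062653 -334.30199041  170.42806277] [3.14143374e+00 1.41565589e-04 1.74177217e+00] 0.004150603887981763
[[ 473.  -189.2   35. ]
 [ 547.9 -178.1   35. ]
 [ 495.9 -314.1   35. ]
 [ 569.7 -301.3   35. ]] [[357.3  61.7]
 [430.6  63.3]
 [354.9 183.1]
 [420.4 183.1]]
[(341, 45), (414, 47), (338, 167), (404, 167)]
```

View pics/c2.png

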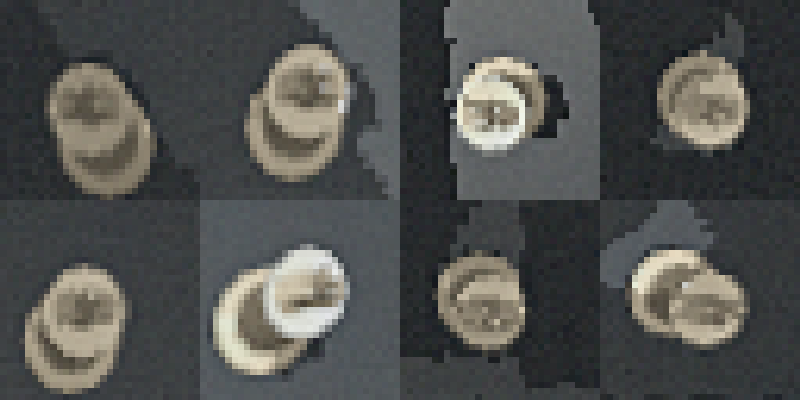

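View pics/w4.png

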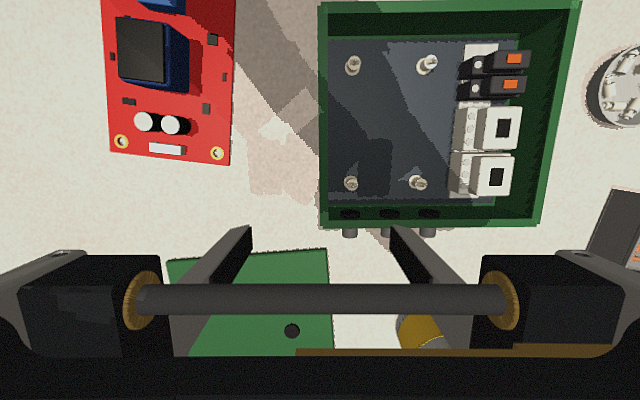

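```bash
python3 - <<'E'
from h import *
A,_=load("w3");B,_=load("w4")
ctr=[(281,48),(355,50),(286,172),(352,172)];q=[(353,64),(428,64),(351,182),(420,182)]
rows=[]
for I,cc in((A,ctr),(B,q)):
    rr=[]
    for u,v in cc:
        p=cv2.resize(I[v-12:v+12,u-12:u+12],(192,192),interpolation=cv2.INTER_CUBIC)
        p=cv2.normalize(p,None,0,255,cv2.NORM_MINMAX)
        for k in range(0,24,4): cv2.line(p,(k*8,0),(k*8,3),(0,255,255),1);cv2.line(p,(0,k*8),(3,k*8),(0,255,255),1)
        rr.append(cv2.copyMakeBorder(p,2,2,2,2,0))
    rows.append(np.hstack(rr))
o=np.vstack(rows); print(o.shape); cv2.imwrite("pics/c3.png",o)
E
```

```text
(392, 784, 3)
```

View pics/c3.png

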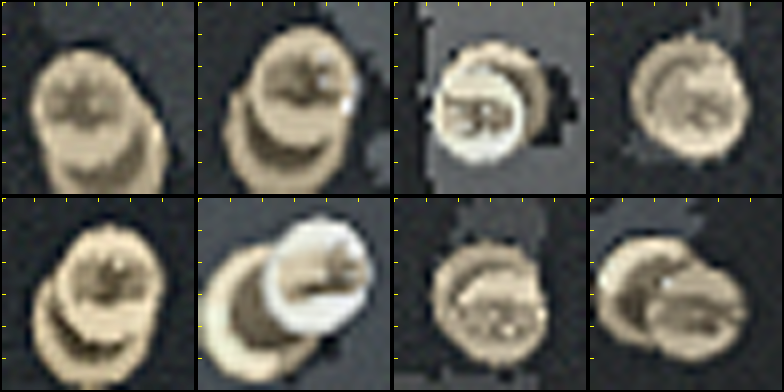

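```bash
cat > posts.py <<'E'
from h import *
i1,c1=load("w3");i2,c2=load("w4")
a=[(278.7,47.8),(355.4,47.2),(284.3,173.6),(353.3,173.1)]
b=[(354.1,61.1),(430.8,61.2),(351.8,184.2),(420.7,183.9)]
X=[]
for p,q in zip(a,b):
    o1,d1=ray(c1,[p]);o2,d2=ray(c2,[q]);x,r=tri([(o1,d1[0]),(o2,d2[0])]);X.append(x);print(x.round(1),np.round(r,2))
X=np.array(X); print("meanz",X[:,2].mean())
D=lambda X,i,j:(np.linalg.norm((X[i]-X[j])[:2]).round(1),np.degrees(np.arctan2(*(X[j]-X[i])[1::-1])).round(2))
for z in(20,25,30,35,40):
  for c,pp in((c1,a),(c2,b)):
    Q=onplane(c,pp,z);print(z,Q.mean(0).round(1),[D(Q,i,j) for i,j in((0,1),(2,3),(2,0),(3,1))])
E
python3 posts.py
```

```text
[ 469.8 -188.3   30.7] [0.11 0.11]
[ 547.8 -175.5   34.1] [0.29 0.29]
[ 493.6 -317.    28.6] [0.17 0.17]
[ 572.  -302.7   30.4] [0.06 0.06]
meanz 30.958899152705452
20 [ 520.7 -244.8   20. ] [(np.float64(82.1), np.float64(10.26)), (np.float64(82.1), np.float64(10.25)), (np.float64(135.1), np.float64(100.55)), (np.float64(135.1), np.float64(100.54))]
20 [ 523.4 -244.8   20. ] [(np.float64(82.8), np.float64(9.56)), (np.float64(82.5), np.float64(10.04)), (np.float64(134.9), np.float64(100.33)), (np.float64(134.2), np.float64(100.21))]
25 [ 520.8 -245.2   25. ] [(np.float64(80.9), np.float64(10.26)), (np.float64(80.9), np.float64(10.25)), (np.float64(133.0), np.float64(100.55)), (np.float64(133.1), np.float64(100.54))]
25 [ 522.3 -245.1   25. ] [(np.float64(81.6), np.float64(9.56)), (np.float64(81.3), np.float64(10.04)), (np.float64(132.8), np.float64(100.33)), (np.float64(132.2), np.float64(100.21))]
30 [ 520.9 -245.5   30. ] [(np.float64(79.6), np.float64(10.26)), (np.float64(79.6), np.float64(10.25)), (np.float64(131.0), np.float64(100.55)), (np.float64(131.0), np.float64(100.54))]
30
[... 229 characters left out ...]
 np.float64(10.26)), (np.float64(78.4), np.float64(10.25)), (np.float64(128.9), np.float64(100.55)), (np.float64(129.0), np.float64(100.54))]
35 [ 520.  -245.9   35. ] [(np.float64(79.1), np.float64(9.56)), (np.float64(78.8), np.float64(10.04)), (np.float64(128.7), np.float64(100.33)), (np.float64(128.1), np.float64(100.21))]
40 [ 521.1 -246.2   40. ] [(np.float64(77.2), np.float64(10.26)), (np.float64(77.1), np.float64(10.25)), (np.float64(126.9), np.float64(100.55)), (np.float64(126.9), np.float64(100.54))]
40 [ 518.8 -246.2   40. ] [(np.float64(77.8), np.float64(9.56)), (np.float64(77.5), np.float64(10.04)), (np.float64(126.7), np.float64(100.33)), (np.float64(126.0), np.float64(100.21))]
```

The posts' centre is at (521.0, -245.6), the box yaw is 0.179 rad and the skirt level is z≈31. Now I'll go to the board and grasp it, with the jaws partly closed to clear the tray rim.

Emit:
carry_out --series '[{"delta_pos": [0, 60, 0], "turn": [0, 0, 0], "hand": 0.62}, {"delta_pos": [0, 120, 0], "turn": [0, 0, 0], "hand": 0.62}, {"delta_pos": [10, 180, 0], "turn": [0, 0, 0], "hand": 0.62}, {"delta_pos": [15, 240, 0], "turn": [0, 0, -0.05], "hand": 0.62}, {"delta_pos": [20, 300, 0], "turn": [0, 0, -0.1], "hand": 0.62}, {"delta_pos": [25, 360, 0], "turn": [0, 0, -0.15], "hand": 0.62}, {"delta_pos": [30, 420, 0], "turn": [0, 0, -0.154], "hand": 0.62}, {"delta_pos": [35, 480, 0], "turn": [0, 0, -0.154], "hand": 0.62}]'

```text
clock: 5.1
eef_pos: [494.1, 147.9, 170.5]
eef_rot: [3.141, -0.0, 1.587]
wrist_force: [0.7, -0.6, 0.1]
finger_gap: 58.5
```

Emit:
carry_out --series '[{"delta_pos": [5, 50, -30], "turn": [0, 0, 0], "hand": 0.62}, {"delta_pos": [8.5, 86, -70], "turn": [0, 0, 0], "hand": 0.62}, {"delta_pos": [8.5, 86, -100], "turn": [0, 0, 0], "hand": 0.62}, {"delta_pos": [8.5, 86, -100], "turn": [0, 0, 0], "hand": 0.62}, {"delta_pos": [8.5, 86, -100], "turn": [0, 0, 0], "hand": 0.62}]'

```text
clock: 5.72
eef_pos: [503.2, 231.5, 71.7]
eef_rot: [3.14, -0.001, 1.587]
wrist_force: [-0.2, 0.2, -0.2]
finger_gap: 58.0
```

```bash
python3 - <<'E'
from h import *
s=read_state();print(s['clock'],s['eef_pos'],s['eef_rot'],s['finger_gap'],abs(s['qd']).max())
im,c=shot("wrist","w5")
# predicted board hole pixels
a=.016;R=np.array([[np.cos(a),-np.sin(a)],[np.sin(a),np.cos(a)]])
H=np.array([[-40,-65],[40,-65],[40,65],[-40,65]])@R.T+[502.5,231.5]
print(proj(c,np.c_[H,np.full(4,17.7)]).round(1))
E
```

```text
5.725 [503.18264266 231.52343675  71.69573613] [ 3.14028880e+00 -5.33387166e-04  1.58652901e+00] 58.00215790428122 0.019312748058928225
[[276.8 281.9]
 [363.2 281.8]
 [368.9 137.8]
 [270.9 137.8]]
```

View pics/w5.png

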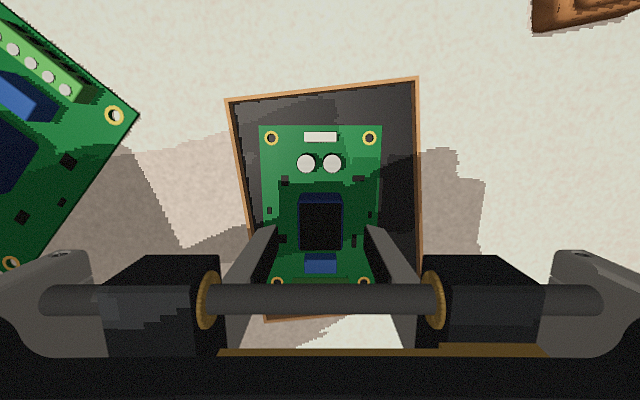

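The predicted hole pixels match the image: holes at (271,138) and (369,138). I'll descend and grip.

Emit:
carry_out --series '[{"delta_pos": [0, 0, -25], "turn": [0, 0, 0], "hand": 0.62}, {"delta_pos": [0, 0, -40], "turn": [0, 0, 0], "hand": 0.62}, {"delta_pos": [0, 0, -47.5], "turn": [0, 0, 0], "hand": 0.62}, {"delta_pos": [0, 0, -47.5], "turn": [0, 0, 0], "hand": 0.62}]'

```text
clock: 6.28
eef_pos: [502.7, 231.3, 23.1]
eef_rot: [-3.142, 0.0, 1.587]
wrist_force: [0.1, 0.0, 0.0]
finger_gap: 58.3
```

Emit:
carry_out --series '[{"delta_pos": [0, 0, 0], "turn": [0, 0, 0], "hand": 0.3}, {"delta_pos": [0, 0, 0], "turn": [0, 0, 0], "hand": 0.3}, {"delta_pos": [0, 0, 0], "turn": [0, 0, 0], "hand": 0.3}, {"delta_pos": [0, 0, 0], "turn": [0, 0, 0], "hand": 0.3}]' --squeeze 30

```text
clock: 6.78
eef_pos: [502.7, 231.5, 23.3]
eef_rot: [3.141, -0.0, 1.587]
wrist_force: [-1.2, -0.9, 3.6]
finger_gap: 35.0
```

Emit:
carry_out --series '[{"delta_pos": [0, 0, 10], "turn": [0, 0, 0], "hand": 0.3}, {"delta_pos": [0, 0, 40], "turn": [0, 0, 0], "hand": 0.3}, {"delta_pos": [0, 0, 80], "turn": [0, 0, 0], "hand": 0.3}, {"delta_pos": [0, 0, 110], "turn": [0, 0, 0], "hand": 0.3}, {"delta_pos": [0, 0, 110], "turn": [0, 0, 0], "hand": 0.3}, {"delta_pos": [0, 0, 110], "turn": [0, 0, 0], "hand": 0.3}]'

```text
clock: 7.52
eef_pos: [501.9, 231.1, 131.7]
eef_rot: [-3.14, 0.001, 1.587]
wrist_force: [-0.1, -1.5, -2.4]
finger_gap: 34.9
```

```bash
python3 - <<'E'
from h import *
s=read_state();print(s['clock'],s['eef_pos'],s['eef_rot'],s['finger_gap'],s['wrist_force'],abs(s['qd']).max())
im,c=shot("wrist","w6")
for r in rings(im,(220,80,420,300),lo=(12,70,50)): print(r)
E
```

```text
7.525 [501.93696432 231.14906243 131.74048056] [-3.13993628e+00  6.14261688e-04  1.58676592e+00] 34.85858661042241 [-0.09493665 -1.48815304 -2.35897843] 0.015775088099987185
(array([360.1441158 , 139.14285714]), array([ 160,  167, 1589], dtype=int32))
(array([258.4010989, 138.1043956]), array([ 18,  19, 182], dtype=int32))
(array([382.26589595, 137.83236994]), array([ 18,  18, 173], dtype=int32))
(array([251.39463602, 283.79693487]), array([ 17,  30, 261], dtype=int32))
(array([389.79925651, 283.87732342]), array([ 17,  30, 269], dtype=int32))
```

View pics/w6.png

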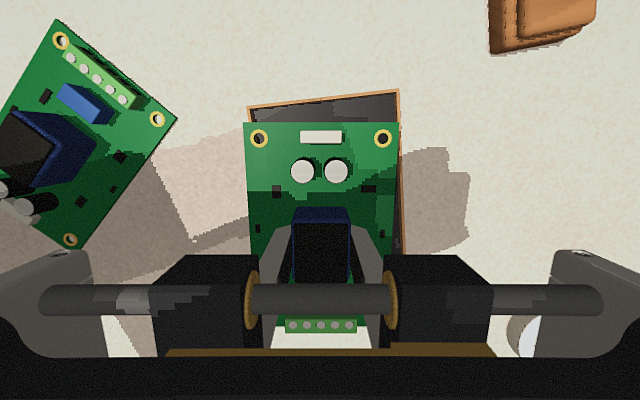

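```bash
python3 - <<'E'
from h import *
from scipy.spatial.transform import Rotation as Ro
im,c=load("w6")
pos=np.array([501.94,231.15,131.74]);R=Ro.from_euler('xyz',[3.1416,0,1.5868]).as_matrix()
for z in(122,124,126,127,128,130,132):
    Q=onplane(c,[(258.4,138.1),(382.27,137.83)],z); 
    print(z,np.linalg.norm(Q[1]-Q[0]).round(2),((Q-pos)@R).round(2).tolist(),Q.mean(0).round(1),np.arctan2(*(Q[1]-Q[0])[1::-1]).round(4))
E
```

```text
122 81.88 [[65.16, -41.46, 9.74], [65.36, 40.42, 9.74]] [500.4 296.4 122. ] 0.0185
124 81.01 [[65.18, -41.02, 7.74], [65.38, 39.99, 7.74]] [500.4 296.4 124. ] 0.0185
126 80.14 [[65.2, -40.59, 5.74], [65.4, 39.56, 5.74]] [500.4 296.4 126. ] 0.0185
127 79.71 [[65.21, -40.37, 4.74], [65.41, 39.34, 4.74]] [500.4 296.4 127. ] 0.0185
128 79.28 [[65.22, -40.15, 3.74], [65.42, 39.13, 3.74]] [500.4 296.5 128. ] 0.0185
130 78.41 [[65.24, -39.71, 1.74], [65.44, 38.69, 1.74]] [500.4 296.5 130. ] 0.0185
132 77.54 [[65.26, -39.28, -0.26], [65.46, 38.26, -0.26]] [500.4 296.5 132. ] 0.0185
```

Emit:
carry_out --series '[{"delta_pos": [1, -25, 0], "turn": [0, 0, 0.01], "hand": 0.3}, {"delta_pos": [3, -75, 0], "turn": [0, 0, 0.02], "hand": 0.3}, {"delta_pos": [5, -130, 0], "turn": [0, 0, 0.04], "hand": 0.3}, {"delta_pos": [7, -185, 0], "turn": [0, 0, 0.06], "hand": 0.3}, {"delta_pos": [10, -240, 0], "turn": [0, 0, 0.08], "hand": 0.3}, {"delta_pos": [12, -295, 0], "turn": [0, 0, 0.1], "hand": 0.3}, {"delta_pos": [14, -350, 0], "turn": [0, 0, 0.12], "hand": 0.3}, {"delta_pos": [16, -400, 0], "turn": [0, 0, 0.14], "hand": 0.3}]'

```text
clock: 8.57
eef_pos: [517.8, -170.3, 131.6]
eef_rot: [-3.14, -0.001, 1.727]
wrist_force: [0.2, 0.9, -1.9]
finger_gap: 35.0
```

Emit:
carry_out --series '[{"delta_pos": [2, -45, 0], "turn": [0, 0, 0.02], "hand": 0.3}, {"delta_pos": [3, -70, 0], "turn": [0, 0, 0.021], "hand": 0.3}, {"delta_pos": [3, -77, 0], "turn": [0, 0, 0.021], "hand": 0.3}, {"delta_pos": [3, -77, 0], "turn": [0, 0, 0.021], "hand": 0.3}, {"delta_pos": [3, -77, 0], "turn": [0, 0, 0.021], "hand": 0.3}, {"delta_pos": [3, -77, 0], "turn": [0, 0, 0.021], "hand": 0.3}]'

```text
clock: 9.32
eef_pos: [521.7, -244.8, 133.0]
eef_rot: [3.142, -0.0, 1.749]
wrist_force: [-0.9, 0.0, -2.7]
finger_gap: 34.9
```

```bash
python3 - <<'E'
from h import *
for _ in range(1):
    s=read_state();print(s['clock'],s['eef_pos'],s['eef_rot'],s['finger_gap'],s['wrist_force'],abs(s['qd']).max())
im,c=shot("wrist","w7")
s=read_state();print(s['eef_pos'],s['eef_rot'][2])
P=[r[0] for r in rings(im,(220,110,420,170),lo=(12,70,50)) if 10<max(r[1][:2])<22];print(P)
P=sorted(P,key=lambda p:p[0])
Q=onplane(c,P,s['eef_pos'][2]-5.5);print(Q.round(1),np.arctan2(*(Q[1]-Q[0])[1::-1]),np.linalg.norm(Q[1]-Q[0]))
a=np.arctan2(*(Q[1]-Q[0])[1::-1]);print("centre",Q.mean(0)[:2]-65*np.array([-np.sin(a),np.cos(a)]))
E
```

```text
9.325 [ 521.68242906 -244.81218994  133.01661205] [ 3.14150277e+00 -1.50779446e-05  1.74879332e+00] 34.94303211486089 [-0.87542018  0.03612085 -2.72064515] 0.004455613247237194
[ 521.65655236 -244.94616955  133.02332883] 1.7486934807918344
[array([258.58045977, 137.62643678]), array([382.41666667, 137.91071429])]
[[ 470.2 -187.5  127.5]
 [ 549.  -173.4  127.5]] 0.17609125798201367 80.01079263456512
centre [ 520.95113586 -244.44474987]
```

View pics/w7.png

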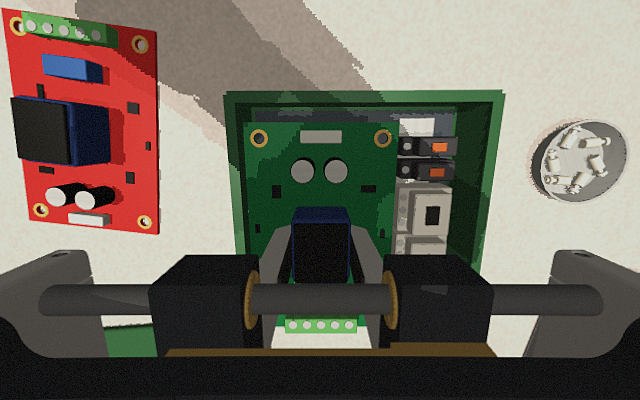

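Emit:
carry_out --series '[{"delta_pos": [0, -0.5, -20], "turn": [0, 0, 0.003], "hand": 0.3}, {"delta_pos": [0, -1, -45], "turn": [0, 0, 0.003], "hand": 0.3}, {"delta_pos": [0, -1, -65], "turn": [0, 0, 0.003], "hand": 0.3}, {"delta_pos": [0, -1, -74], "turn": [0, 0, 0.003], "hand": 0.3}, {"delta_pos": [0, -1, -74], "turn": [0, 0, 0.003], "hand": 0.3}, {"delta_pos": [0, -1, -74], "turn": [0, 0, 0.003], "hand": 0.3}]'

```text
clock: 10.12
eef_pos: [521.9, -246.7, 59.8]
eef_rot: [3.141, 0.001, 1.751]
wrist_force: [-0.4, 0.6, -3.0]
finger_gap: 35.0
```

```bash
python3 - <<'E'
from h import *
s=read_state();print(s['clock'],s['eef_pos'],s['eef_rot'],s['finger_gap'],s['wrist_force'],abs(s['qd']).max())
im,c=shot("wrist","w8");
P=[r[0] for r in rings(im,(220,110,420,170),lo=(12,70,50)) if 10<max(r[1][:2])<22];P=sorted(P,key=lambda p:p[0]);print(P)
Q=onplane(c,P,s['eef_pos'][2]-5.5);a=np.arctan2(*(Q[1]-Q[0])[1::-1]);print(a,"centre",Q.mean(0)[:2]-65*np.array([-np.sin(a),np.cos(a)]))
sc,_=shot("scene","s8");sd,_=shot("side","d8")
def cr(I,u,v,r=14,s=266): u=int(u);v=int(v);return cv2.resize(I[v-r:v+r,u-r:u+r],(s,s),interpolation=cv2.INTER_CUBIC)
cv2.imwrite("pics/c8.png",np.vstack([np.hstack([cr(im,*P[0],s=300),cr(im,*P[1],s=300)]),np.hstack([cr(sc,297,258,40,300),cr(sd,368,262,45,300)])]))
E
```

```text
10.125 [ 521.94431691 -246.73888886   59.84912469] [3.14059255e+00 8.09900125e-04 1.75093717e+00] 34.99469559660922 [-0.435141    0.64146512 -2.95638993] 0.003300285675660043
[array([258.66473988, 137.6300578 ]), array([382.44578313, 138.03614458])]
0.17722759810242492 centre [ 521.23556055 -246.43537567]
```

View pics/c8.png

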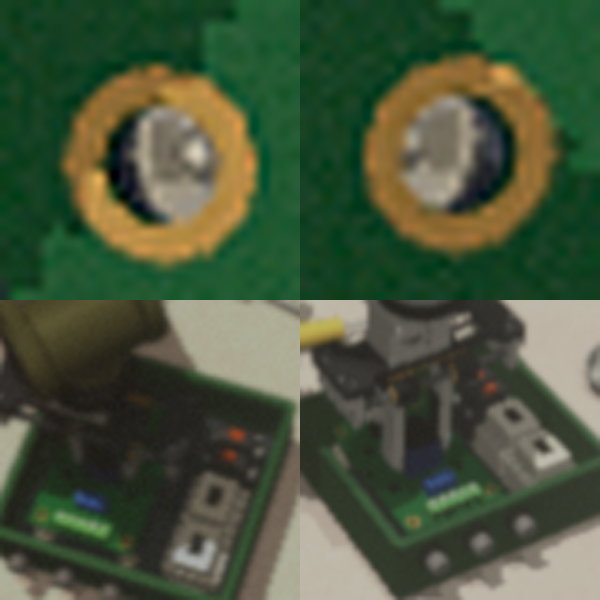

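Both post tips show through holes 3 and 4. After allowing for parallax the offset is about (-0.3, +0.6) mm. I'll correct that and lower.

Emit:
carry_out --series '[{"delta_pos": [-0.3, 0.6, -3], "turn": [0, 0, 0], "hand": 0.3}, {"delta_pos": [-0.3, 0.6, -7], "turn": [0, 0, 0], "hand": 0.3}, {"delta_pos": [-0.3, 0.6, -10], "turn": [0, 0, 0], "hand": 0.3}, {"delta_pos": [-0.3, 0.6, -10], "turn": [0, 0, 0], "hand": 0.3}, {"delta_pos": [-0.3, 0.6, -10], "turn": [0, 0, 0], "hand": 0.3}]'

```text
clock: 10.9
eef_pos: [521.2, -246.0, 49.0]
eef_rot: [3.142, -0.0, 1.751]
wrist_force: [-0.2, -0.0, -3.4]
finger_gap: 34.8
```

```bash
python3 - <<'E'
from h import *
s=read_state();print(s['clock'],s['eef_pos'],s['eef_rot'],s['finger_gap'],s['wrist_force'],abs(s['qd']).max())
im,c=shot("wrist","w9");
P=[r[0] for r in rings(im,(220,110,420,170),lo=(12,70,50)) if 10<max(r[1][:2])<22];P=sorted(P,key=lambda p:p[0]);print(P)
def cr(I,u,v,r=14,s=266): u=int(u);v=int(v);return cv2.resize(I[v-r:v+r,u-r:u+r],(s,s),interpolation=cv2.INTER_CUBIC)
cv2.imwrite("pics/c9.png",np.hstack([cr(im,258.6,138,s=300),cr(im,382.4,138,s=300)]))
E
```

```text
10.9 [ 521.24922957 -246.01260336   48.96086291] [ 3.14158428e+00 -1.15524465e-05  1.75078335e+00] 34.79006489983533 [-0.23375412 -0.01576635 -3.39613226] 0.001839124440487313
[array([258.65317919, 137.68208092]), array([382.4969697 , 138.01818182])]
```

View pics/c9.png

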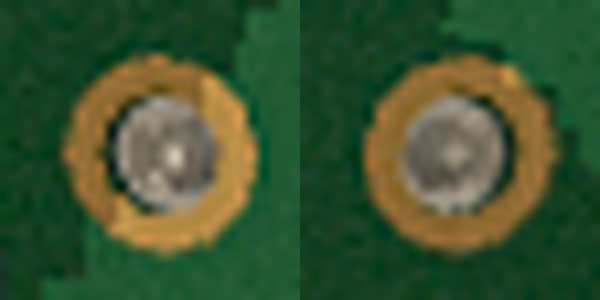

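The tips now show centred in both holes. I'll keep lowering while watching the force.

Emit:
carry_out --series '[{"delta_pos": [0.2, 0.4, -1], "turn": [0, 0, 0], "hand": 0.3}, {"delta_pos": [0.2, 0.4, -2], "turn": [0, 0, 0], "hand": 0.3}, {"delta_pos": [0.2, 0.4, -2], "turn": [0, 0, 0], "hand": 0.3}]'

```text
clock: 11.32
eef_pos: [521.4, -245.6, 46.8]
eef_rot: [-3.141, -0.0, 1.751]
wrist_force: [-0.2, -0.5, -2.1]
finger_gap: 34.8
```

Emit:
carry_out --series '[{"delta_pos": [0, 0, -0.7], "turn": [0, 0, 0], "hand": 0.3}, {"delta_pos": [0, 0, -0.7], "turn": [0, 0, 0], "hand": 0.3}]'

```text
clock: 11.58
eef_pos: [521.4, -245.6, 46.2]
eef_rot: [-3.142, -0.0, 1.751]
wrist_force: [-0.4, -0.5, -2.9]
finger_gap: 34.8
```

Emit:
carry_out --series '[{"delta_pos": [0, 0, -0.7], "turn": [0, 0, 0], "hand": 0.3}, {"delta_pos": [0, 0, -0.7], "turn": [0, 0, 0], "hand": 0.3}]'

```text
clock: 11.82
eef_pos: [521.4, -245.6, 45.5]
eef_rot: [-3.142, -0.0, 1.751]
wrist_force: [0.1, 1.5, -2.3]
finger_gap: 34.8
```

Emit:
carry_out --series '[{"delta_pos": [0, 0, -0.7], "turn": [0, 0, 0], "hand": 0.3}, {"delta_pos": [0, 0, -0.7], "turn": [0, 0, 0], "hand": 0.3}]'

```text
clock: 12.08
eef_pos: [521.4, -245.6, 44.8]
eef_rot: [-3.141, -0.0, 1.751]
wrist_force: [0.5, 0.5, -2.2]
finger_gap: 34.7
```

Emit:
carry_out --series '[{"delta_pos": [0, 0, -0.5], "turn": [0, 0, 0], "hand": 0.3}, {"delta_pos": [0, 0, -0.5], "turn": [0, 0, 0], "hand": 0.3}]'

```text
clock: 12.32
eef_pos: [521.4, -245.6, 44.3]
eef_rot: [-3.142, -0.0, 1.751]
wrist_force: [-0.6, 0.5, -2.2]
finger_gap: 34.7
```

Emit:
carry_out --series '[{"delta_pos": [0, 0, -0.8], "turn": [0, 0, 0], "hand": 0.3}, {"delta_pos": [0, 0, -0.8], "turn": [0, 0, 0], "hand": 0.3}]'

```text
clock: 12.58
eef_pos: [521.4, -245.6, 43.5]
eef_rot: [-3.141, -0.0, 1.751]
wrist_force: [-0.1, -0.4, -1.4]
finger_gap: 35.0
```

```bash
python3 - <<'E'
from h import *
s=read_state();print(s['clock'],s['eef_pos'],s['wrist_force'],s['moment'])
im,c=shot("wrist","w10");s=read_state();print(s['wrist_force'])
sd,_=shot("side","d10")
P=[r[0] for r in rings(im,(220,110,420,170),lo=(12,70,50)) if 10<max(r[1][:2])<22];print(P)
def cr(I,u,v,r=14,s=266): u=int(u);v=int(v);return cv2.resize(I[v-r:v+r,u-r:u+r],(s,s),interpolation=cv2.INTER_CUBIC)
cv2.imwrite("pics/c10.png",np.hstack([cr(im,258.6,138,s=260),cr(im,382.4,138,s=260),cr(sd,360,275,35,260)]))
E
```

```text
12.575 [ 521.36797212 -245.58303782   43.45756166] [-0.1056301  -0.44902354 -1.36935026] [-0.07164029  0.0552211   0.00372732]
[-0.13371981 -0.01597592 -2.25776168]
[array([258.71264368, 137.62068966]), array([382.38235294, 137.9       ])]
```

View pics/c10.png

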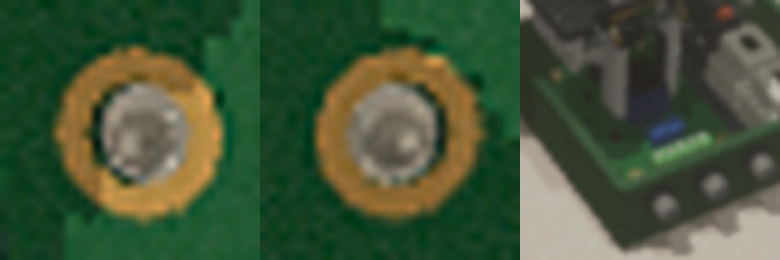

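Emit:
carry_out --series '[{"delta_pos": [0, 0, -0.8], "turn": [0, 0, 0], "hand": 0.3}, {"delta_pos": [0, 0, -0.8], "turn": [0, 0, 0], "hand": 0.3}, {"delta_pos": [0, 0, -0.8], "turn": [0, 0, 0], "hand": 0.3}]'

```text
clock: 13.05
eef_pos: [521.5, -245.6, 42.8]
eef_rot: [3.142, 0.0, 1.751]
wrist_force: [-0.4, -0.7, -0.9]
finger_gap: 34.5
```

Emit:
carry_out --series '[{"delta_pos": [0, 0, -0.6], "turn": [0, 0, 0], "hand": 0.3}, {"delta_pos": [0, 0, -0.6], "turn": [0, 0, 0], "hand": 0.3}, {"delta_pos": [0, 0, -0.6], "turn": [0, 0, 0], "hand": 0.3}]'

```text
clock: 13.42
eef_pos: [521.6, -245.7, 42.5]
eef_rot: [3.141, 0.0, 1.751]
wrist_force: [-1.7, 0.7, 5.1]
finger_gap: 34.4
```

Contact made, with a net load of about +8 N. I'll release the board.

Emit:
carry_out --series '[{"delta_pos": [0, 0, 0.4], "turn": [0, 0, 0], "hand": 0.6}, {"delta_pos": [0, 0, 0.4], "turn": [0, 0, 0], "hand": 0.6}, {"delta_pos": [0, 0, 0.4], "turn": [0, 0, 0], "hand": 0.6}, {"delta_pos": [0, 0, 0.4], "turn": [0, 0, 0], "hand": 0.6}]'

```text
clock: 13.92
eef_pos: [521.4, -245.6, 42.4]
eef_rot: [-3.141, -0.0, 1.751]
wrist_force: [-1.6, 0.1, -1.1]
finger_gap: 56.2
```

Emit:
carry_out --series '[{"delta_pos": [0, 0, 25], "turn": [0, 0, 0], "hand": 0.6}, {"delta_pos": [0, 0, 60], "turn": [0, 0, 0], "hand": 0.6}, {"delta_pos": [8, -40, 90], "turn": [0, 0, 0], "hand": 0.6}, {"delta_pos": [15, -85, 90], "turn": [0, 0, 0], "hand": 0.3}, {"delta_pos": [15, -85, 90], "turn": [0, 0, 0], "hand": 0}, {"delta_pos": [15, -85, 90], "turn": [0, 0, 0], "hand": 0}, {"delta_pos": [15, -85, 90], "turn": [0, 0, 0], "hand": 0}]'

```text
clock: 14.8
eef_pos: [536.5, -329.6, 132.5]
eef_rot: [-3.141, -0.0, 1.752]
wrist_force: [0.4, 0.3, 0.3]
finger_gap: 19.9
```

```bash
python3 - <<'E'
from h import *
s=read_state();print(s['clock'],s['eef_pos'],s['eef_rot'],s['finger_gap'],s['wrist_force'],abs(s['qd']).max())
im,c=shot("wrist","w11")
for r in rings(im,(220,0,420,220),lo=(12,70,50)): print(r)
E
```

```text
14.8 [ 536.46339187 -329.63149404  132.47300483] [-3.14134269e+00 -3.53601097e-04  1.75175599e+00] 19.91524802792685 [0.44200269 0.32265874 0.27456961] 0.0035968607835103433
(array([275.70689655,  37.93965517]), array([ 14,  15, 116], dtype=int32))
(array([366.23931624,  37.79487179]), array([ 13,  15, 117], dtype=int32))
(array([280.89108911, 183.31683168]), array([ 12,  11, 101], dtype=int32))
(array([360.94871795, 183.48717949]), array([11, 12, 78], dtype=int32))
```

View pics/w11.png

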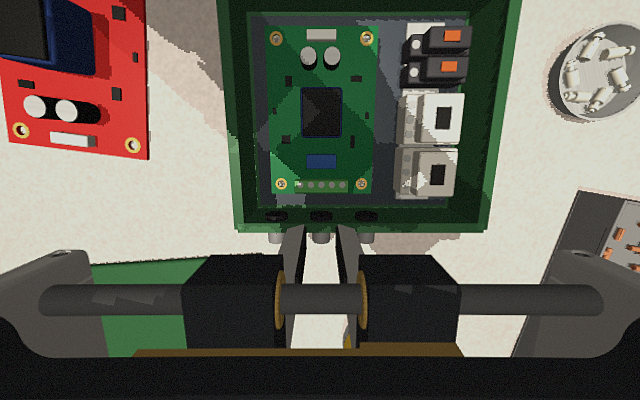

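```bash
python3 - <<'E'
from h import *
im,c=load("w11")
P=[(275.7,37.94),(366.24,37.8),(280.9,183.3),(360.95,183.5)]
D=lambda X,i,j:(float(np.linalg.norm((X[i]-X[j])[:2]).round(2)),float(np.arctan2(*(X[j]-X[i])[1::-1]).round(4)))
for z in(34,36,38,40):
    Q=onplane(c,P,z);print(z,Q[:,:2].round(1).tolist(),Q.mean(0).round(1),[D(Q,i,j) for i,j in((0,1),(2,3),(2,0),(3,1))])
def cr(I,u,v,r=12,s=200): u=int(u);v=int(v);return cv2.resize(I[v-r:v+r,u-r:u+r],(s,s),interpolation=cv2.INTER_CUBIC)
cv2.imwrite("pics/c11.png",np.hstack([cr(im,*p) for p in P]))
E
```

```text
34 [[469.3, -188.0], [548.9, -173.3], [493.0, -317.3], [572.6, -303.0]] [ 521.  -245.4   34. ] [(81.01, 0.1827), (80.93, 0.1787), (131.52, 1.7524), (131.84, 1.7518)]
36 [[469.6, -188.5], [548.7, -173.9], [493.2, -317.0], [572.3, -302.7]] [ 521.  -245.5   36. ] [(80.42, 0.1827), (80.34, 0.1787), (130.57, 1.7524), (130.89, 1.7518)]
38 [[470.0, -189.1], [548.6, -174.6], [493.5, -316.6], [571.9, -302.4]] [ 521.  -245.7   38. ] [(79.84, 0.1827), (79.76, 0.1787), (129.62, 1.7524), (129.94, 1.7518)]
40 [[470.4, -189.6], [548.4, -175.2], [493.7, -316.2], [571.6, -302.1]] [ 521.  -245.8   40. ] [(79.26, 0.1827), (79.18, 0.1787), (128.67, 1.7524), (128.99, 1.7518)]
```

View pics/c11.png

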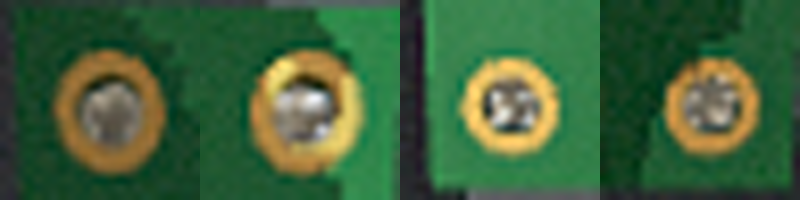

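All four tips sit in their holes, and the upper face is at about z=37.5 with home expected at about 31.5. Press points:
- P1: (489.6, -297.0)
- P2: (568.4, -282.8)
- P3: (552.3, -194.2)
- P4: (473.6, -208.4)

I'll start with corner 1.

Emit:
carry_out --series '[{"delta_pos": [-23, 17, 0], "turn": [0, 0, 0], "hand": 0}, {"delta_pos": [-46.8, 33.6, 0], "turn": [0, 0, 0], "hand": 0}, {"delta_pos": [-46.8, 33.6, -40], "turn": [0, 0, 0], "hand": 0}, {"delta_pos": [-46.8, 33.6, -80], "turn": [0, 0, 0], "hand": 0}, {"delta_pos": [-46.8, 33.6, -90], "turn": [0, 0, 0], "hand": 0}, {"delta_pos": [-46.8, 33.6, -90], "turn": [0, 0, 0], "hand": 0}]'

```text
clock: 15.6
eef_pos: [489.9, -296.8, 43.1]
eef_rot: [3.142, -0.0, 1.751]
wrist_force: [0.0, -0.7, 1.1]
finger_gap: 0.6
```

```bash
python3 - <<'E'
from h import *
s=read_state();print(s['clock'],s['eef_pos'],s['eef_rot'],s['finger_gap'],s['wrist_force'])
im,c=shot("wrist","w12")
E
```

```text
15.6 [ 489.87289018 -296.84505837   43.05077342] [ 3.14159176e+00 -3.17074788e-05  1.75118111e+00] 0.6316094977569051 [ 0.03027923 -0.73947634  1.06227653]
```

View pics/w12.png

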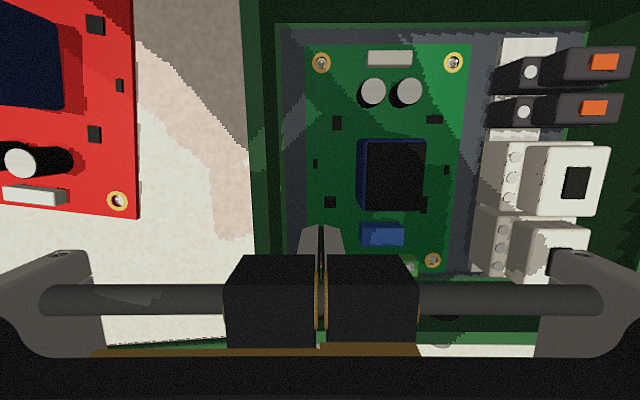

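Emit:
carry_out --series '[{"delta_pos": [0, 0, -2], "turn": [0, 0, 0], "hand": 0}, {"delta_pos": [0, 0, -4], "turn": [0, 0, 0], "hand": 0}, {"delta_pos": [0, 0, -5], "turn": [0, 0, 0], "hand": 0}, {"delta_pos": [0, 0, -5], "turn": [0, 0, 0], "hand": 0}]'

```text
clock: 16.15
eef_pos: [489.7, -297.1, 37.7]
eef_rot: [3.141, 0.0, 1.751]
wrist_force: [0.8, -0.4, 0.5]
finger_gap: 0.2
```

Emit:
carry_out --series '[{"delta_pos": [0, 0, -0.7], "turn": [0, 0, 0], "hand": 0}, {"delta_pos": [0, 0, -0.7], "turn": [0, 0, 0], "hand": 0}]'

```text
clock: 16.4
eef_pos: [489.7, -297.1, 37.1]
eef_rot: [3.141, 0.0, 1.751]
wrist_force: [-0.8, 0.3, 2.8]
finger_gap: 0.5
```

Emit:
carry_out --series '[{"delta_pos": [0, 0, -0.7], "turn": [0, 0, 0], "hand": 0}, {"delta_pos": [0, 0, -0.7], "turn": [0, 0, 0], "hand": 0}]'

```text
clock: 16.65
eef_pos: [489.7, -297.1, 36.4]
eef_rot: [3.141, 0.0, 1.751]
wrist_force: [-1.8, 0.7, 5.6]
finger_gap: 0.4
```

Emit:
carry_out --series '[{"delta_pos": [0, 0, -0.7], "turn": [0, 0, 0], "hand": 0}, {"delta_pos": [0, 0, -0.7], "turn": [0, 0, 0], "hand": 0}]'

```text
clock: 16.9
eef_pos: [489.8, -297.2, 35.9]
eef_rot: [3.141, 0.0, 1.751]
wrist_force: [-2.7, 0.5, 6.1]
finger_gap: 0.3
```

Contact at about z=37.3. I'll continue in fine steps.

Emit:
carry_out --series '[{"delta_pos": [0, 0, -0.6], "turn": [0, 0, 0], "hand": 0}, {"delta_pos": [0, 0, -0.6], "turn": [0, 0, 0], "hand": 0}]'

```text
clock: 17.15
eef_pos: [489.8, -297.2, 35.4]
eef_rot: [3.141, 0.001, 1.751]
wrist_force: [-4.1, 0.2, 8.5]
finger_gap: 0.5
```

Emit:
carry_out --series '[{"delta_pos": [0, 0, -0.6], "turn": [0, 0, 0], "hand": 0}, {"delta_pos": [0, 0, -0.6], "turn": [0, 0, 0], "hand": 0}]'

```text
clock: 17.4
eef_pos: [489.6, -297.0, 34.1]
eef_rot: [3.142, 0.0, 1.751]
wrist_force: [1.0, -0.5, 0.6]
finger_gap: 0.7
```

Emit:
carry_out --series '[{"delta_pos": [0, 0, -0.6], "turn": [0, 0, 0], "hand": 0}, {"delta_pos": [0, 0, -0.6], "turn": [0, 0, 0], "hand": 0}]'

```text
clock: 17.65
eef_pos: [489.7, -297.1, 33.8]
eef_rot: [3.141, 0.0, 1.751]
wrist_force: [-1.0, -0.2, 5.2]
finger_gap: 0.6
```

Emit:
carry_out --series '[{"delta_pos": [0, 0, -0.5], "turn": [0, 0, 0], "hand": 0}, {"delta_pos": [0, 0, -0.5], "turn": [0, 0, 0], "hand": 0}]'

```text
clock: 17.9
eef_pos: [489.7, -297.1, 33.5]
eef_rot: [3.141, 0.0, 1.751]
wrist_force: [-0.9, -0.0, 6.8]
finger_gap: 0.5
```

Emit:
carry_out --series '[{"delta_pos": [0, 0, -0.5], "turn": [0, 0, 0], "hand": 0}, {"delta_pos": [0, 0, -0.5], "turn": [0, 0, 0], "hand": 0}]'

```text
clock: 18.15
eef_pos: [489.8, -297.1, 33.0]
eef_rot: [3.141, 0.001, 1.751]
wrist_force: [-0.4, 0.4, 6.2]
finger_gap: 0.6
```

Emit:
carry_out --series '[{"delta_pos": [0, 0, -0.4], "turn": [0, 0, 0], "hand": 0}, {"delta_pos": [0, 0, -0.4], "turn": [0, 0, 0], "hand": 0}]'

```text
clock: 18.4
eef_pos: [489.8, -297.2, 32.7]
eef_rot: [3.141, 0.0, 1.751]
wrist_force: [-1.5, -0.3, 7.3]
finger_gap: 0.7
```

Emit:
carry_out --series '[{"delta_pos": [0, 0, -0.4], "turn": [0, 0, 0], "hand": 0}, {"delta_pos": [0, 0, -0.4], "turn": [0, 0, 0], "hand": 0}]'

```text
clock: 18.65
eef_pos: [489.8, -297.2, 32.5]
eef_rot: [3.141, 0.001, 1.751]
wrist_force: [-2.5, 0.1, 9.3]
finger_gap: 0.5
```

Emit:
carry_out --series '[{"delta_pos": [0, 0, -0.4], "turn": [0, 0, 0], "hand": 0}, {"delta_pos": [0, 0, -0.4], "turn": [0, 0, 0], "hand": 0}]'

```text
clock: 18.9
eef_pos: [489.9, -297.2, 32.3]
eef_rot: [3.141, 0.001, 1.751]
wrist_force: [-3.0, 2.1, 11.9]
finger_gap: 0.4
```

Emit:
carry_out --series '[{"delta_pos": [0, 0, -0.4], "turn": [0, 0, 0], "hand": 0}, {"delta_pos": [0, 0, -0.4], "turn": [0, 0, 0], "hand": 0}]'

```text
clock: 19.15
eef_pos: [489.9, -297.2, 32.1]
eef_rot: [3.141, 0.001, 1.751]
wrist_force: [-3.8, 2.0, 14.7]
finger_gap: 0.2
```

Emit:
carry_out --series '[{"delta_pos": [0, 0, -0.3], "turn": [0, 0, 0], "hand": 0}, {"delta_pos": [0, 0, -0.3], "turn": [0, 0, 0], "hand": 0}]'

```text
clock: 19.4
eef_pos: [489.9, -297.2, 32.0]
eef_rot: [3.141, 0.001, 1.751]
wrist_force: [-4.8, 2.2, 16.1]
finger_gap: 0.7
```

Emit:
carry_out --series '[{"delta_pos": [0, 0, -0.2], "turn": [0, 0, 0], "hand": 0}, {"delta_pos": [0, 0, -0.2], "turn": [0, 0, 0], "hand": 0}]'

```text
clock: 19.65
eef_pos: [489.9, -297.2, 31.9]
eef_rot: [3.141, 0.001, 1.751]
wrist_force: [-5.5, 3.8, 19.3]
finger_gap: 0.3
```

That's close to the limit. I'll back off and see where contact is lost.

Emit:
carry_out --series '[{"delta_pos": [0, 0, 0.8], "turn": [0, 0, 0], "hand": 0}, {"delta_pos": [0, 0, 0.8], "turn": [0, 0, 0], "hand": 0}]'

```text
clock: 19.9
eef_pos: [489.8, -297.2, 32.2]
eef_rot: [3.141, 0.001, 1.751]
wrist_force: [-3.4, 1.1, 13.4]
finger_gap: 0.3
```

Emit:
carry_out --series '[{"delta_pos": [0, 0, 0.5], "turn": [0, 0, 0], "hand": 0}, {"delta_pos": [0, 0, 0.5], "turn": [0, 0, 0], "hand": 0}]'

```text
clock: 20.15
eef_pos: [489.8, -297.2, 32.5]
eef_rot: [3.141, 0.001, 1.751]
wrist_force: [-1.8, 1.1, 9.5]
finger_gap: 0.6
```

Emit:
carry_out --series '[{"delta_pos": [0, 0, 0.5], "turn": [0, 0, 0], "hand": 0}, {"delta_pos": [0, 0, 0.5], "turn": [0, 0, 0], "hand": 0}]'

```text
clock: 20.4
eef_pos: [489.8, -297.2, 32.7]
eef_rot: [3.141, 0.0, 1.751]
wrist_force: [-1.4, -0.4, 6.7]
finger_gap: 0.5
```

Emit:
carry_out --series '[{"delta_pos": [0, 0, 0.5], "turn": [0, 0, 0], "hand": 0}, {"delta_pos": [0, 0, 0.5], "turn": [0, 0, 0], "hand": 0}]'

```text
clock: 20.65
eef_pos: [489.7, -297.1, 32.9]
eef_rot: [3.141, 0.0, 1.751]
wrist_force: [0.1, -0.2, 3.2]
finger_gap: 0.2
```

Emit:
carry_out --series '[{"delta_pos": [0, 0, 0.6], "turn": [0, 0, 0], "hand": 0}, {"delta_pos": [0, 0, 0.6], "turn": [0, 0, 0], "hand": 0}]'

```text
clock: 20.9
eef_pos: [489.5, -296.9, 33.2]
eef_rot: [-3.141, -0.0, 1.751]
wrist_force: [-1.0, 0.7, 0.0]
finger_gap: 0.3
```

Emit:
carry_out --series '[{"delta_pos": [0, 0, 30], "turn": [0, 0, 0], "hand": 0}, {"delta_pos": [0, 0, 70], "turn": [0, 0, 0], "hand": 0}, {"delta_pos": [46.8, -33.6, 90], "turn": [0, 0, 0], "hand": 0}, {"delta_pos": [46.8, -33.6, 99], "turn": [0, 0, 0], "hand": 0}, {"delta_pos": [46.8, -33.6, 99], "turn": [0, 0, 0], "hand": 0}, {"delta_pos": [46.8, -33.6, 99], "turn": [0, 0, 0], "hand": 0}]'

```text
clock: 21.65
eef_pos: [535.6, -329.9, 131.6]
eef_rot: [-3.14, -0.001, 1.751]
wrist_force: [0.5, 0.8, -1.0]
finger_gap: 0.3
```

```bash
cat >> h.py <<'E'
def heights(name):
    s=read_state();print(s['clock'],s['eef_pos'].round(2),abs(s['qd']).max().round(4))
    im,c=shot("wrist",name)
    L=[r[0] for r in rings(im,(220,0,420,225),lo=(12,70,50)) if 8<max(r[1][:2])<20]
    L=sorted(L,key=lambda p:p[1]); L=sorted(L[:2],key=lambda p:p[0])+sorted(L[2:],key=lambda p:p[0])
    print(np.round(L,2).tolist())
    Q=onplane(c,L,37.5); print(Q[:,:2].round(2).tolist(),Q.mean(0).round(2))
    print([float(np.linalg.norm((Q[i]-Q[j])[:2]).round(2)) for i,j in((0,1),(2,3),(2,0),(3,1))])
    def cr(I,u,v,r=12,s=200): u=int(u);v=int(v);return cv2.resize(I[v-r:v+r,u-r:u+r],(s,s),interpolation=cv2.INTER_CUBIC)
    cv2.imwrite(f"pics/{name}c.png",np.hstack([cr(im,*p) for p in L]))
E
python3 -c "
from h import *
heights('w13')"
```

```text
21.65 [ 535.58 -329.94  131.61] 0.0049
[[276.31, 38.12], [367.48, 36.81], [282.63, 182.8], [361.83, 183.58]]
[[469.74, -189.35], [548.55, -173.95], [494.12, -315.89], [571.77, -302.51]] [ 521.05 -245.43   37.5 ]
[80.3, 78.79, 128.87, 130.64]
```

View pics/w13c.png

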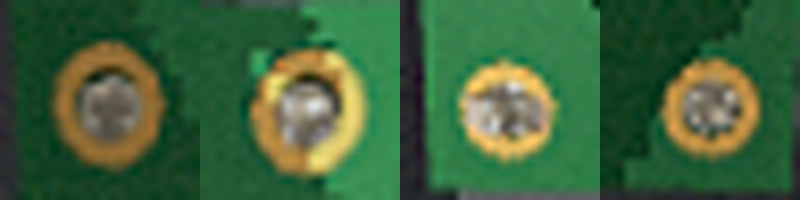

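Hole 1 now shows the barbs spread over its ring, so it has clicked. The other three are still loose. On to corner 2.

Emit:
carry_out --series '[{"delta_pos": [16, 24, 0], "turn": [0, 0, 0], "hand": 0}, {"delta_pos": [32, 47.8, 0], "turn": [0, 0, 0], "hand": 0}, {"delta_pos": [32, 47.8, -40], "turn": [0, 0, 0], "hand": 0}, {"delta_pos": [32, 47.8, -80], "turn": [0, 0, 0], "hand": 0}, {"delta_pos": [32, 47.8, -91.5], "turn": [0, 0, 0], "hand": 0}, {"delta_pos": [32, 47.8, -91.5], "turn": [0, 0, 0], "hand": 0}, {"delta_pos": [32, 47.8, -91.5], "turn": [0, 0, 0], "hand": 0}]'

```text
clock: 22.58
eef_pos: [569.1, -283.2, 42.7]
eef_rot: [3.14, 0.002, 1.751]
wrist_force: [0.1, 0.2, -0.1]
finger_gap: 0.4
```

Emit:
carry_out --series '[{"delta_pos": [0, 0, -1], "turn": [0, 0, 0], "hand": 0}, {"delta_pos": [0, 0, -2], "turn": [0, 0, 0], "hand": 0}, {"delta_pos": [0, 0, -3], "turn": [0, 0, 0], "hand": 0}, {"delta_pos": [0, 0, -3], "turn": [0, 0, 0], "hand": 0}]'

```text
clock: 23.08
eef_pos: [568.4, -282.8, 37.9]
eef_rot: [3.142, 0.0, 1.751]
wrist_force: [0.6, 0.3, -0.3]
finger_gap: 0.3
```

Emit:
carry_out --series '[{"delta_pos": [0, 0, -0.7], "turn": [0, 0, 0], "hand": 0}, {"delta_pos": [0, 0, -0.7], "turn": [0, 0, 0], "hand": 0}]'

```text
clock: 23.32
eef_pos: [568.5, -282.9, 37.5]
eef_rot: [3.141, 0.0, 1.751]
wrist_force: [-0.5, 0.2, 3.2]
finger_gap: 0.6
```

Emit:
carry_out --series '[{"delta_pos": [0, 0, -0.7], "turn": [0, 0, 0], "hand": 0}, {"delta_pos": [0, 0, -0.7], "turn": [0, 0, 0], "hand": 0}]'

```text
clock: 23.58
eef_pos: [568.6, -282.8, 36.7]
eef_rot: [3.141, 0.0, 1.751]
wrist_force: [0.1, 0.6, 4.7]
finger_gap: 0.3
```

Emit:
carry_out --series '[{"delta_pos": [0, 0, -0.7], "turn": [0, 0, 0], "hand": 0}, {"delta_pos": [0, 0, -0.7], "turn": [0, 0, 0], "hand": 0}]'

```text
clock: 23.82
eef_pos: [568.6, -282.8, 36.1]
eef_rot: [3.141, 0.0, 1.751]
wrist_force: [0.6, 0.3, 5.5]
finger_gap: 0.4
```

Emit:
carry_out --series '[{"delta_pos": [0, 0, -0.7], "turn": [0, 0, 0], "hand": 0}, {"delta_pos": [0, 0, -0.7], "turn": [0, 0, 0], "hand": 0}]'

```text
clock: 24.08
eef_pos: [568.2, -282.7, 34.7]
eef_rot: [-3.141, -0.0, 1.751]
wrist_force: [-0.5, -0.2, 0.3]
finger_gap: 0.4
```

Emit:
carry_out --series '[{"delta_pos": [0, 0, -0.6], "turn": [0, 0, 0], "hand": 0}, {"delta_pos": [0, 0, -0.6], "turn": [0, 0, 0], "hand": 0}]'

```text
clock: 24.32
eef_pos: [568.3, -282.8, 34.4]
eef_rot: [-3.141, -0.0, 1.751]
wrist_force: [-0.3, 0.4, 0.4]
finger_gap: 0.2
```

Emit:
carry_out --series '[{"delta_pos": [0, 0, -0.5], "turn": [0, 0, 0], "hand": 0}, {"delta_pos": [0, 0, -0.5], "turn": [0, 0, 0], "hand": 0}]'

```text
clock: 24.58
eef_pos: [568.4, -282.8, 34.1]
eef_rot: [-3.141, -0.0, 1.751]
wrist_force: [-1.7, 1.2, 3.8]
finger_gap: 0.4
```

Emit:
carry_out --series '[{"delta_pos": [0, 0, -0.4], "turn": [0, 0, 0], "hand": 0}, {"delta_pos": [0, 0, -0.4], "turn": [0, 0, 0], "hand": 0}]'

```text
clock: 24.82
eef_pos: [568.4, -282.8, 33.9]
eef_rot: [-3.142, 0.0, 1.751]
wrist_force: [-2.4, 1.4, 6.0]
finger_gap: 0.7
```

Emit:
carry_out --series '[{"delta_pos": [0, 0, -0.4], "turn": [0, 0, 0], "hand": 0}, {"delta_pos": [0, 0, -0.4], "turn": [0, 0, 0], "hand": 0}]'

```text
clock: 25.08
eef_pos: [568.5, -282.9, 33.7]
eef_rot: [3.141, 0.0, 1.751]
wrist_force: [-3.8, 1.4, 6.9]
finger_gap: 0.7
```

Emit:
carry_out --series '[{"delta_pos": [0, 0, -0.4], "turn": [0, 0, 0], "hand": 0}, {"delta_pos": [0, 0, -0.4], "turn": [0, 0, 0], "hand": 0}]'

```text
clock: 25.32
eef_pos: [568.5, -282.8, 33.2]
eef_rot: [3.141, 0.0, 1.751]
wrist_force: [-1.2, 1.5, 4.9]
finger_gap: 0.3
```

Emit:
carry_out --series '[{"delta_pos": [0, 0, -0.4], "turn": [0, 0, 0], "hand": 0}, {"delta_pos": [0, 0, -0.4], "turn": [0, 0, 0], "hand": 0}]'

```text
clock: 25.58
eef_pos: [568.5, -282.8, 32.9]
eef_rot: [3.141, 0.0, 1.751]
wrist_force: [-2.4, 0.2, 7.3]
finger_gap: 0.5
```

Emit:
carry_out --series '[{"delta_pos": [0, 0, -0.3], "turn": [0, 0, 0], "hand": 0}, {"delta_pos": [0, 0, -0.3], "turn": [0, 0, 0], "hand": 0}]'

```text
clock: 25.82
eef_pos: [568.6, -282.9, 32.8]
eef_rot: [3.141, 0.0, 1.751]
wrist_force: [-3.1, 2.3, 9.7]
finger_gap: 0.7
```

Emit:
carry_out --series '[{"delta_pos": [0, 0, -0.4], "turn": [0, 0, 0], "hand": 0}, {"delta_pos": [0, 0, -0.4], "turn": [0, 0, 0], "hand": 0}]'

```text
clock: 26.08
eef_pos: [568.6, -282.8, 32.7]
eef_rot: [3.141, 0.0, 1.751]
wrist_force: [-4.9, 2.0, 12.1]
finger_gap: 0.5
```

Emit:
carry_out --series '[{"delta_pos": [0, 0, -0.3], "turn": [0, 0, 0], "hand": 0}, {"delta_pos": [0, 0, -0.3], "turn": [0, 0, 0], "hand": 0}]'

```text
clock: 26.32
eef_pos: [568.6, -282.9, 32.5]
eef_rot: [3.141, 0.0, 1.751]
wrist_force: [-5.6, 2.8, 13.8]
finger_gap: 0.5
```

Emit:
carry_out --series '[{"delta_pos": [0, 0, -0.3], "turn": [0, 0, 0], "hand": 0}, {"delta_pos": [0, 0, -0.3], "turn": [0, 0, 0], "hand": 0}]'

```text
clock: 26.58
eef_pos: [568.6, -282.9, 32.3]
eef_rot: [3.141, 0.0, 1.751]
wrist_force: [-6.3, 3.1, 14.1]
finger_gap: 0.4
```

Emit:
carry_out --series '[{"delta_pos": [-0.2, 0.1, -0.3], "turn": [0, 0, 0], "hand": 0}, {"delta_pos": [-0.2, 0.1, -0.3], "turn": [0, 0, 0], "hand": 0}]'

```text
clock: 26.82
eef_pos: [568.6, -282.9, 32.3]
eef_rot: [3.141, 0.001, 1.751]
wrist_force: [-5.5, 3.8, 15.7]
finger_gap: 0.3
```

Emit:
carry_out --series '[{"delta_pos": [-0.1, 0, -0.2], "turn": [0, 0, 0], "hand": 0}, {"delta_pos": [-0.1, 0, -0.2], "turn": [0, 0, 0], "hand": 0}]'

```text
clock: 27.08
eef_pos: [568.6, -282.9, 32.3]
eef_rot: [3.14, 0.001, 1.751]
wrist_force: [-5.5, 4.2, 16.6]
finger_gap: 0.8
```

Force is climbing with no further travel, so this is the hard stop. I'll lift and look.

Emit:
carry_out --series '[{"delta_pos": [0, 0, 1.5], "turn": [0, 0, 0], "hand": 0}, {"delta_pos": [0, 0, 1.5], "turn": [0, 0, 0], "hand": 0}]'

```text
clock: 27.32
eef_pos: [568.5, -282.8, 32.9]
eef_rot: [3.141, 0.001, 1.751]
wrist_force: [-1.8, 1.1, 8.5]
finger_gap: 0.5
```

Emit:
carry_out --series '[{"delta_pos": [0, 0, 0.5], "turn": [0, 0, 0], "hand": 0}, {"delta_pos": [0, 0, 0.5], "turn": [0, 0, 0], "hand": 0}]'

```text
clock: 27.58
eef_pos: [568.5, -282.8, 33.0]
eef_rot: [3.141, 0.001, 1.751]
wrist_force: [-0.3, 1.3, 5.1]
finger_gap: 0.4
```

Emit:
carry_out --series '[{"delta_pos": [0, 0, 30], "turn": [0, 0, 0], "hand": 0}, {"delta_pos": [0, 0, 70], "turn": [0, 0, 0], "hand": 0}, {"delta_pos": [-31.7, -47.9, 90], "turn": [0, 0, 0], "hand": 0}, {"delta_pos": [-31.7, -47.9, 99], "turn": [0, 0, 0], "hand": 0}, {"delta_pos": [-31.7, -47.9, 99], "turn": [0, 0, 0], "hand": 0}, {"delta_pos": [-31.7, -47.9, 99], "turn": [0, 0, 0], "hand": 0}]'

```text
clock: 28.32
eef_pos: [536.7, -329.6, 130.6]
eef_rot: [-3.141, -0.001, 1.752]
wrist_force: [1.1, -0.4, 0.1]
finger_gap: 0.7
```

```bash
python3 -c "
from h import *
heights('w14')"
```

```text
28.325 [ 536.67 -329.59  130.58] 0.0045
[[275.18, 38.16], [366.13, 37.72], [281.5, 183.08], [360.47, 183.04]]
[[469.98, -189.57], [548.44, -174.85], [494.28, -315.88], [571.26, -301.72]] [ 520.99 -245.51   37.5 ]
[79.83, 78.26, 128.62, 128.9]
```

View pics/w14c.png

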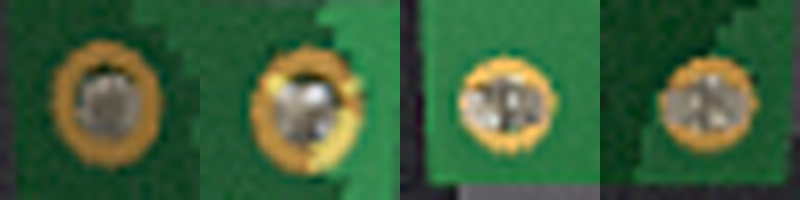

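Posts 1 and 2 both show their barbs spread wide along x, so both have clicked. On to corner 3.

Emit:
carry_out --series '[{"delta_pos": [4, 35, 0], "turn": [0, 0, 0], "hand": 0}, {"delta_pos": [10, 85, 0], "turn": [0, 0, 0], "hand": 0}, {"delta_pos": [16, 136.4, 0], "turn": [0, 0, 0], "hand": 0}, {"delta_pos": [16, 136.4, -30], "turn": [0, 0, 0], "hand": 0}, {"delta_pos": [16, 136.4, -75], "turn": [0, 0, 0], "hand": 0}, {"delta_pos": [16, 136.4, -90], "turn": [0, 0, 0], "hand": 0}, {"delta_pos": [16, 136.4, -90], "turn": [0, 0, 0], "hand": 0}, {"delta_pos": [16, 136.4, -90], "turn": [0, 0, 0], "hand": 0}]'

```text
clock: 29.38
eef_pos: [553.2, -194.5, 43.2]
eef_rot: [3.14, 0.001, 1.751]
wrist_force: [-0.3, 0.8, 1.1]
finger_gap: 0.3
```

Emit:
carry_out --series '[{"delta_pos": [0, 0, -1], "turn": [0, 0, 0], "hand": 0}, {"delta_pos": [0, 0, -2], "turn": [0, 0, 0], "hand": 0}, {"delta_pos": [0, 0, -3], "turn": [0, 0, 0], "hand": 0}, {"delta_pos": [0, 0, -3], "turn": [0, 0, 0], "hand": 0}]'

```text
clock: 29.88
eef_pos: [552.4, -194.2, 38.6]
eef_rot: [-3.142, -0.0, 1.751]
wrist_force: [0.1, -0.7, -0.1]
finger_gap: 0.3
```

Emit:
carry_out --series '[{"delta_pos": [0, 0, -0.7], "turn": [0, 0, 0], "hand": 0}, {"delta_pos": [0, 0, -0.7], "turn": [0, 0, 0], "hand": 0}]'

```text
clock: 30.12
eef_pos: [552.4, -194.2, 37.9]
eef_rot: [-3.142, -0.0, 1.751]
wrist_force: [-0.3, 0.2, 0.2]
finger_gap: 0.7
```

Emit:
carry_out --series '[{"delta_pos": [0, 0, -0.7], "turn": [0, 0, 0], "hand": 0}, {"delta_pos": [0, 0, -0.7], "turn": [0, 0, 0], "hand": 0}]'

```text
clock: 30.38
eef_pos: [552.4, -194.2, 37.2]
eef_rot: [-3.142, -0.0, 1.751]
wrist_force: [0.3, -0.8, 1.2]
finger_gap: 0.5
```

Emit:
carry_out --series '[{"delta_pos": [0, 0, -0.7], "turn": [0, 0, 0], "hand": 0}, {"delta_pos": [0, 0, -0.7], "turn": [0, 0, 0], "hand": 0}]'

```text
clock: 30.62
eef_pos: [552.5, -194.2, 36.7]
eef_rot: [3.141, 0.0, 1.751]
wrist_force: [0.1, -0.3, 1.6]
finger_gap: 0.3
```

Emit:
carry_out --series '[{"delta_pos": [0, 0, -0.7], "turn": [0, 0, 0], "hand": 0}, {"delta_pos": [0, 0, -0.7], "turn": [0, 0, 0], "hand": 0}]'

```text
clock: 30.88
eef_pos: [552.6, -194.2, 36.1]
eef_rot: [3.141, 0.0, 1.751]
wrist_force: [-0.7, 0.6, 4.1]
finger_gap: 0.9
```

Emit:
carry_out --series '[{"delta_pos": [0, 0, -0.7], "turn": [0, 0, 0], "hand": 0}, {"delta_pos": [0, 0, -0.7], "turn": [0, 0, 0], "hand": 0}]'

```text
clock: 31.12
eef_pos: [552.6, -194.2, 35.4]
eef_rot: [3.141, 0.0, 1.751]
wrist_force: [-0.7, 1.1, 5.8]
finger_gap: 0.7
```

Emit:
carry_out --series '[{"delta_pos": [0, 0, -0.6], "turn": [0, 0, 0], "hand": 0}, {"delta_pos": [0, 0, -0.6], "turn": [0, 0, 0], "hand": 0}]'

```text
clock: 31.38
eef_pos: [552.6, -194.2, 34.9]
eef_rot: [3.141, 0.0, 1.751]
wrist_force: [-1.0, 0.5, 6.0]
finger_gap: 0.3
```

Emit:
carry_out --series '[{"delta_pos": [0, 0, -0.5], "turn": [0, 0, 0], "hand": 0}, {"delta_pos": [0, 0, -0.5], "turn": [0, 0, 0], "hand": 0}]'

```text
clock: 31.62
eef_pos: [552.4, -194.2, 33.9]
eef_rot: [-3.141, -0.0, 1.751]
wrist_force: [-0.1, 0.8, -0.6]
finger_gap: 0.9
```

Emit:
carry_out --series '[{"delta_pos": [0, 0, -0.4], "turn": [0, 0, 0], "hand": 0}, {"delta_pos": [0, 0, -0.4], "turn": [0, 0, 0], "hand": 0}]'

```text
clock: 31.88
eef_pos: [552.3, -194.2, 33.5]
eef_rot: [-3.141, -0.0, 1.751]
wrist_force: [-0.4, 0.4, 0.4]
finger_gap: 0.3
```

Emit:
carry_out --series '[{"delta_pos": [0, 0, -0.5], "turn": [0, 0, 0], "hand": 0}, {"delta_pos": [0, 0, -0.5], "turn": [0, 0, 0], "hand": 0}]'

```text
clock: 32.12
eef_pos: [552.4, -194.2, 33.2]
eef_rot: [-3.142, 0.0, 1.751]
wrist_force: [-1.4, -0.5, 3.8]
finger_gap: 0.6
```

Emit:
carry_out --series '[{"delta_pos": [0, 0, -0.4], "turn": [0, 0, 0], "hand": 0}, {"delta_pos": [0, 0, -0.4], "turn": [0, 0, 0], "hand": 0}]'

```text
clock: 32.38
eef_pos: [552.4, -194.2, 33.0]
eef_rot: [3.142, 0.0, 1.751]
wrist_force: [-2.2, 0.7, 5.1]
finger_gap: 0.2
```

Emit:
carry_out --series '[{"delta_pos": [0, 0, -0.4], "turn": [0, 0, 0], "hand": 0}, {"delta_pos": [0, 0, -0.4], "turn": [0, 0, 0], "hand": 0}]'

```text
clock: 32.62
eef_pos: [552.5, -194.2, 32.8]
eef_rot: [3.141, 0.0, 1.751]
wrist_force: [-3.3, 0.5, 7.6]
finger_gap: 0.7
```

Emit:
carry_out --series '[{"delta_pos": [0, 0, -0.4], "turn": [0, 0, 0], "hand": 0}, {"delta_pos": [0, 0, -0.4], "turn": [0, 0, 0], "hand": 0}]'

```text
clock: 32.88
eef_pos: [552.5, -194.2, 32.4]
eef_rot: [3.141, 0.0, 1.751]
wrist_force: [-2.6, 0.6, 5.1]
finger_gap: 0.8
```

Emit:
carry_out --series '[{"delta_pos": [0, 0, -0.3], "turn": [0, 0, 0], "hand": 0}, {"delta_pos": [0, 0, -0.3], "turn": [0, 0, 0], "hand": 0}]'

```text
clock: 33.12
eef_pos: [552.5, -194.3, 31.9]
eef_rot: [3.141, 0.0, 1.751]
wrist_force: [-2.2, 0.6, 4.6]
finger_gap: 0.6
```

Emit:
carry_out --series '[{"delta_pos": [0, 0, -0.3], "turn": [0, 0, 0], "hand": 0}, {"delta_pos": [0, 0, -0.3], "turn": [0, 0, 0], "hand": 0}]'

```text
clock: 33.38
eef_pos: [552.6, -194.2, 31.8]
eef_rot: [3.141, 0.0, 1.751]
wrist_force: [-2.7, 1.9, 7.7]
finger_gap: 0.3
```

Emit:
carry_out --series '[{"delta_pos": [0, 0, -0.4], "turn": [0, 0, 0], "hand": 0}, {"delta_pos": [0, 0, -0.4], "turn": [0, 0, 0], "hand": 0}]'

```text
clock: 33.62
eef_pos: [552.6, -194.3, 31.6]
eef_rot: [3.141, 0.0, 1.751]
wrist_force: [-3.7, 0.6, 9.5]
finger_gap: 0.6
```

Emit:
carry_out --series '[{"delta_pos": [0, 0, -0.3], "turn": [0, 0, 0], "hand": 0}, {"delta_pos": [0, 0, -0.3], "turn": [0, 0, 0], "hand": 0}]'

```text
clock: 33.88
eef_pos: [552.6, -194.3, 31.5]
eef_rot: [3.141, 0.0, 1.751]
wrist_force: [-5.9, 1.7, 11.8]
finger_gap: 0.4
```

Emit:
carry_out --series '[{"delta_pos": [0, 0, -0.3], "turn": [0, 0, 0], "hand": 0}, {"delta_pos": [0, 0, -0.3], "turn": [0, 0, 0], "hand": 0}]'

```text
clock: 34.12
eef_pos: [552.6, -194.3, 31.4]
eef_rot: [3.141, 0.0, 1.751]
wrist_force: [-4.9, 1.5, 13.2]
finger_gap: 0.8
```

Emit:
carry_out --series '[{"delta_pos": [0, 0, -0.3], "turn": [0, 0, 0], "hand": 0}, {"delta_pos": [0, 0, -0.3], "turn": [0, 0, 0], "hand": 0}]'

```text
clock: 34.38
eef_pos: [552.7, -194.3, 31.3]
eef_rot: [3.141, 0.0, 1.751]
wrist_force: [-6.7, 3.1, 15.7]
finger_gap: 0.2
```

Emit:
carry_out --series '[{"delta_pos": [0, 0, -0.3], "turn": [0, 0, 0], "hand": 0}, {"delta_pos": [0, 0, -0.3], "turn": [0, 0, 0], "hand": 0}]'

```text
clock: 34.62
eef_pos: [552.7, -194.3, 31.2]
eef_rot: [3.141, 0.0, 1.751]
wrist_force: [-7.0, 2.8, 18.7]
finger_gap: 0.4
```

Emit:
carry_out --series '[{"delta_pos": [0, 0, 1.5], "turn": [0, 0, 0], "hand": 0}, {"delta_pos": [0, 0, 30], "turn": [0, 0, 0], "hand": 0}, {"delta_pos": [0, 0, 60], "turn": [0, 0, 0], "hand": 0}, {"delta_pos": [-8, -68, 100], "turn": [0, 0, 0], "hand": 0}, {"delta_pos": [-16, -125, 100], "turn": [0, 0, 0], "hand": 0}, {"delta_pos": [-16, -136.4, 100], "turn": [0, 0, 0], "hand": 0}, {"delta_pos": [-16, -136.4, 100], "turn": [0, 0, 0], "hand": 0}, {"delta_pos": [-16, -136.4, 100], "turn": [0, 0, 0], "hand": 0}]'

```text
clock: 35.62
eef_pos: [536.6, -329.2, 129.1]
eef_rot: [-3.141, -0.001, 1.752]
wrist_force: [0.8, 0.4, 0.3]
finger_gap: 0.3
```

```bash
python3 -c "
from h import *
heights('w15')"
```

```text
35.625 [ 536.61 -329.24  129.11] 0.01
[[275.33, 37.82], [365.81, 39.51], [281.39, 183.23], [360.56, 183.33]]
[[470.33, -189.38], [548.32, -176.43], [494.32, -315.45], [571.12, -301.47]] [ 521.02 -245.68   37.5 ]
[79.05, 78.06, 128.33, 127.1]
```

View pics/w15c.png

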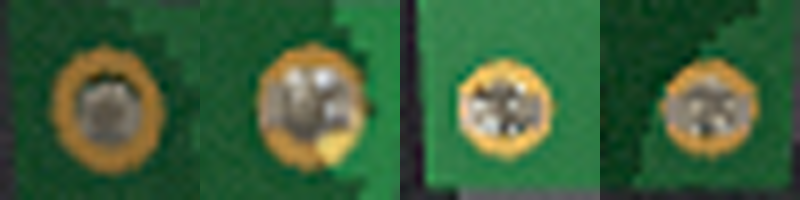

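Corner 3 has clicked, with its barbs over the ring. On to corner 4.

Emit:
carry_out --series '[{"delta_pos": [-20, 40, 0], "turn": [0, 0, 0], "hand": 0}, {"delta_pos": [-42, 82, 0], "turn": [0, 0, 0], "hand": 0}, {"delta_pos": [-62.8, 122.2, 0], "turn": [0, 0, 0], "hand": 0}, {"delta_pos": [-62.8, 122.2, -30], "turn": [0, 0, 0], "hand": 0}, {"delta_pos": [-62.8, 122.2, -75], "turn": [0, 0, 0], "hand": 0}, {"delta_pos": [-62.8, 122.2, -88], "turn": [0, 0, 0], "hand": 0}, {"delta_pos": [-62.8, 122.2, -88], "turn": [0, 0, 0], "hand": 0}, {"delta_pos": [-62.8, 122.2, -88], "turn": [0, 0, 0], "hand": 0}]'

```text
clock: 36.67
eef_pos: [474.4, -208.6, 43.2]
eef_rot: [3.14, 0.001, 1.751]
wrist_force: [-0.0, 0.3, -0.2]
finger_gap: 0.5
```

Emit:
carry_out --series '[{"delta_pos": [0, 0, -1], "turn": [0, 0, 0], "hand": 0}, {"delta_pos": [0, 0, -2], "turn": [0, 0, 0], "hand": 0}, {"delta_pos": [0, 0, -3.5], "turn": [0, 0, 0], "hand": 0}, {"delta_pos": [0, 0, -3.5], "turn": [0, 0, 0], "hand": 0}]'

```text
clock: 37.17
eef_pos: [473.5, -208.4, 38.2]
eef_rot: [-3.141, -0.0, 1.751]
wrist_force: [1.0, 0.5, 0.9]
finger_gap: 0.2
```

Emit:
carry_out --series '[{"delta_pos": [0, 0, -0.7], "turn": [0, 0, 0], "hand": 0}, {"delta_pos": [0, 0, -0.7], "turn": [0, 0, 0], "hand": 0}]'

```text
clock: 37.42
eef_pos: [473.6, -208.4, 37.5]
eef_rot: [-3.142, -0.0, 1.751]
wrist_force: [0.5, -0.1, -0.4]
finger_gap: 0.1
```

Emit:
carry_out --series '[{"delta_pos": [0, 0, -0.7], "turn": [0, 0, 0], "hand": 0}, {"delta_pos": [0, 0, -0.7], "turn": [0, 0, 0], "hand": 0}]'

```text
clock: 37.67
eef_pos: [473.6, -208.4, 36.9]
eef_rot: [3.142, 0.0, 1.751]
wrist_force: [-0.3, -0.6, -0.4]
finger_gap: 0.5
```

Emit:
carry_out --series '[{"delta_pos": [0, 0, -0.7], "turn": [0, 0, 0], "hand": 0}, {"delta_pos": [0, 0, -0.7], "turn": [0, 0, 0], "hand": 0}]'

```text
clock: 37.92
eef_pos: [473.6, -208.4, 36.2]
eef_rot: [-3.142, 0.0, 1.751]
wrist_force: [-0.9, 0.5, 1.5]
finger_gap: 0.3
```

Emit:
carry_out --series '[{"delta_pos": [0, 0, -0.7], "turn": [0, 0, 0], "hand": 0}, {"delta_pos": [0, 0, -0.7], "turn": [0, 0, 0], "hand": 0}]'

```text
clock: 38.17
eef_pos: [473.6, -208.4, 35.5]
eef_rot: [-3.142, 0.0, 1.751]
wrist_force: [-1.3, 0.2, 2.8]
finger_gap: 0.4
```

Emit:
carry_out --series '[{"delta_pos": [0, 0, -0.7], "turn": [0, 0, 0], "hand": 0}, {"delta_pos": [0, 0, -0.7], "turn": [0, 0, 0], "hand": 0}]'

```text
clock: 38.42
eef_pos: [473.6, -208.4, 34.6]
eef_rot: [-3.142, -0.0, 1.751]
wrist_force: [0.8, -0.1, -0.1]
finger_gap: 0.4
```

Emit:
carry_out --series '[{"delta_pos": [0, 0, -0.5], "turn": [0, 0, 0], "hand": 0}, {"delta_pos": [0, 0, -0.5], "turn": [0, 0, 0], "hand": 0}]'

```text
clock: 38.67
eef_pos: [473.6, -208.4, 34.1]
eef_rot: [-3.141, -0.0, 1.751]
wrist_force: [0.0, -0.5, -0.8]
finger_gap: 0.4
```

Emit:
carry_out --series '[{"delta_pos": [0, 0, -0.5], "turn": [0, 0, 0], "hand": 0}, {"delta_pos": [0, 0, -0.5], "turn": [0, 0, 0], "hand": 0}]'

```text
clock: 38.92
eef_pos: [473.6, -208.4, 33.7]
eef_rot: [-3.142, -0.0, 1.751]
wrist_force: [-0.2, 0.2, -0.2]
finger_gap: 0.2
```

Emit:
carry_out --series '[{"delta_pos": [0, 0, -0.5], "turn": [0, 0, 0], "hand": 0}, {"delta_pos": [0, 0, -0.5], "turn": [0, 0, 0], "hand": 0}]'

```text
clock: 39.17
eef_pos: [473.6, -208.4, 33.2]
eef_rot: [-3.142, -0.0, 1.751]
wrist_force: [0.6, 0.3, -0.2]
finger_gap: 0.3
```

Emit:
carry_out --series '[{"delta_pos": [0, 0, -0.4], "turn": [0, 0, 0], "hand": 0}, {"delta_pos": [0, 0, -0.4], "turn": [0, 0, 0], "hand": 0}]'

```text
clock: 39.42
eef_pos: [473.6, -208.4, 33.0]
eef_rot: [3.142, 0.0, 1.751]
wrist_force: [-1.0, 0.6, 3.7]
finger_gap: 0.8
```

Emit:
carry_out --series '[{"delta_pos": [0, 0, -0.4], "turn": [0, 0, 0], "hand": 0}, {"delta_pos": [0, 0, -0.4], "turn": [0, 0, 0], "hand": 0}]'

```text
clock: 39.67
eef_pos: [473.7, -208.4, 32.7]
eef_rot: [3.141, 0.0, 1.751]
wrist_force: [-2.3, 1.0, 6.1]
finger_gap: 0.8
```

Emit:
carry_out --series '[{"delta_pos": [0, 0, -0.4], "turn": [0, 0, 0], "hand": 0}, {"delta_pos": [0, 0, -0.4], "turn": [0, 0, 0], "hand": 0}]'

```text
clock: 39.92
eef_pos: [473.6, -208.4, 32.1]
eef_rot: [3.142, 0.0, 1.751]
wrist_force: [-1.5, 1.0, 4.8]
finger_gap: 0.3
```

Emit:
carry_out --series '[{"delta_pos": [0, 0, -0.4], "turn": [0, 0, 0], "hand": 0}, {"delta_pos": [0, 0, -0.4], "turn": [0, 0, 0], "hand": 0}]'

```text
clock: 40.17
eef_pos: [473.7, -208.4, 32.0]
eef_rot: [3.142, 0.0, 1.751]
wrist_force: [-3.6, 1.6, 8.6]
finger_gap: 0.4
```

Emit:
carry_out --series '[{"delta_pos": [0, 0, -0.3], "turn": [0, 0, 0], "hand": 0}, {"delta_pos": [0, 0, -0.3], "turn": [0, 0, 0], "hand": 0}]'

```text
clock: 40.42
eef_pos: [473.7, -208.5, 31.9]
eef_rot: [3.141, 0.0, 1.751]
wrist_force: [-4.2, 1.6, 11.6]
finger_gap: 0.5
```

Emit:
carry_out --series '[{"delta_pos": [0, 0, -0.3], "turn": [0, 0, 0], "hand": 0}, {"delta_pos": [0, 0, -0.3], "turn": [0, 0, 0], "hand": 0}]'

```text
clock: 40.67
eef_pos: [473.7, -208.5, 31.7]
eef_rot: [3.142, 0.0, 1.751]
wrist_force: [-5.1, 2.9, 12.7]
finger_gap: 0.3
```

Emit:
carry_out --series '[{"delta_pos": [0, 0, -0.3], "turn": [0, 0, 0], "hand": 0}, {"delta_pos": [0, 0, -0.3], "turn": [0, 0, 0], "hand": 0}]'

```text
clock: 40.92
eef_pos: [473.7, -208.5, 31.4]
eef_rot: [3.141, 0.0, 1.751]
wrist_force: [-6.0, 2.9, 13.8]
finger_gap: 0.1
```

Emit:
carry_out --series '[{"delta_pos": [0, 0, -0.3], "turn": [0, 0, 0], "hand": 0}, {"delta_pos": [0, 0, -0.3], "turn": [0, 0, 0], "hand": 0}]'

```text
clock: 41.18
eef_pos: [473.7, -208.5, 31.3]
eef_rot: [3.141, 0.0, 1.751]
wrist_force: [-5.6, 3.4, 16.8]
finger_gap: 0.3
```

Emit:
carry_out --series '[{"delta_pos": [0, 0, -0.15], "turn": [0, 0, 0], "hand": 0}, {"delta_pos": [0, 0, -0.15], "turn": [0, 0, 0], "hand": 0}]'

```text
clock: 41.42
eef_pos: [473.7, -208.5, 31.3]
eef_rot: [3.141, 0.0, 1.751]
wrist_force: [-7.4, 2.2, 18.0]
finger_gap: 0.6
```

Emit:
carry_out --series '[{"delta_pos": [0, 0, 1.5], "turn": [0, 0, 0], "hand": 0}, {"delta_pos": [0, 0, 1.5], "turn": [0, 0, 0], "hand": 0}]'

```text
clock: 41.68
eef_pos: [473.7, -208.4, 32.0]
eef_rot: [3.141, 0.0, 1.751]
wrist_force: [-3.3, 0.5, 7.1]
finger_gap: 0.6
```

Emit:
carry_out --series '[{"delta_pos": [0, 0, 0.5], "turn": [0, 0, 0], "hand": 0}, {"delta_pos": [0, 0, 0.5], "turn": [0, 0, 0], "hand": 0}]'

```text
clock: 41.92
eef_pos: [473.7, -208.5, 32.2]
eef_rot: [3.141, 0.0, 1.751]
wrist_force: [0.4, -0.3, 3.0]
finger_gap: 0.4
```

Emit:
carry_out --series '[{"delta_pos": [0, 0, 0.5], "turn": [0, 0, 0], "hand": 0}, {"delta_pos": [0, 0, 0.5], "turn": [0, 0, 0], "hand": 0}]'

```text
clock: 42.18
eef_pos: [473.5, -208.3, 32.6]
eef_rot: [-3.141, -0.0, 1.751]
wrist_force: [0.9, -0.4, -0.3]
finger_gap: 0.5
```

Emit:
carry_out --series '[{"delta_pos": [0, 0, 30], "turn": [0, 0, 0], "hand": 0}, {"delta_pos": [0, 0, 60], "turn": [0, 0, 0], "hand": 0}, {"delta_pos": [20, -40, 97], "turn": [0, 0, 0], "hand": 0}, {"delta_pos": [42, -82, 97], "turn": [0, 0, 0], "hand": 0}, {"delta_pos": [62.8, -122.2, 97], "turn": [0, 0, 0], "hand": 0}, {"delta_pos": [62.8, -122.2, 97], "turn": [0, 0, 0], "hand": 0}, {"delta_pos": [62.8, -122.2, 97], "turn": [0, 0, 0], "hand": 0}]'

```text
clock: 43.05
eef_pos: [536.1, -330.1, 129.3]
eef_rot: [-3.141, -0.001, 1.751]
wrist_force: [0.2, 0.2, -0.6]
finger_gap: 0.3
```

```bash
python3 -c "
from h import *
heights('w16')"
```

```text
43.05 [ 536.06 -330.06  129.27] 0.019
[[277.05, 39.18], [365.64, 38.95], [281.77, 182.72], [361.25, 182.75]]
[[471.52, -190.86], [547.68, -176.8], [494.07, -315.68], [571.17, -301.64]] [ 521.11 -246.25   37.5 ]
[77.45, 78.37, 126.83, 127.03]
```

View pics/w16c.png

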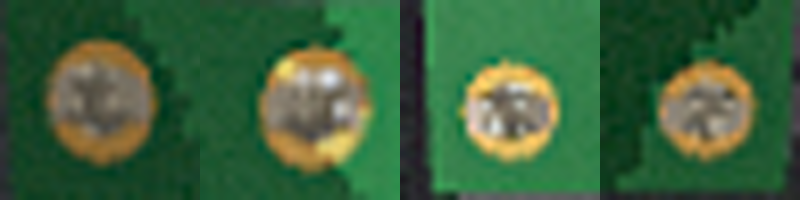

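All four rings now show barbs spread over them. I'll probe each corner again to compare touch levels, using the same approach height each time.

Emit:
carry_out --series '[{"delta_pos": [-23, 17, 0], "turn": [0, 0, 0], "hand": 0}, {"delta_pos": [-46.8, 33.6, -20], "turn": [0, 0, 0], "hand": 0}, {"delta_pos": [-46.8, 33.6, -60], "turn": [0, 0, 0], "hand": 0}, {"delta_pos": [-46.8, 33.6, -85], "turn": [0, 0, 0], "hand": 0}, {"delta_pos": [-46.8, 33.6, -94], "turn": [0, 0, 0], "hand": 0}, {"delta_pos": [-46.8, 33.6, -96.3], "turn": [0, 0, 0], "hand": 0}, {"delta_pos": [-46.8, 33.6, -96.3], "turn": [0, 0, 0], "hand": 0}, {"delta_pos": [-46.8, 33.6, -96.3], "turn": [0, 0, 0], "hand": 0}]'

```text
clock: 44.1
eef_pos: [490.0, -297.2, 34.4]
eef_rot: [3.141, 0.001, 1.751]
wrist_force: [0.3, -0.9, -0.4]
finger_gap: 0.4
```

Emit:
carry_out --series '[{"delta_pos": [0, 0, -0.8], "turn": [0, 0, 0], "hand": 0}, {"delta_pos": [0, 0, -0.8], "turn": [0, 0, 0], "hand": 0}]'

```text
clock: 44.35
eef_pos: [489.6, -297.0, 32.8]
eef_rot: [3.141, 0.0, 1.751]
wrist_force: [-0.1, -0.3, -0.3]
finger_gap: 0.5
```

Emit:
carry_out --series '[{"delta_pos": [0, 0, -0.5], "turn": [0, 0, 0], "hand": 0}, {"delta_pos": [0, 0, -0.5], "turn": [0, 0, 0], "hand": 0}]'

```text
clock: 44.6
eef_pos: [489.7, -297.1, 32.3]
eef_rot: [3.142, 0.0, 1.751]
wrist_force: [-0.2, 0.2, 1.0]
finger_gap: 0.8
```

Emit:
carry_out --series '[{"delta_pos": [0, 0, -0.5], "turn": [0, 0, 0], "hand": 0}, {"delta_pos": [0, 0, -0.5], "turn": [0, 0, 0], "hand": 0}]'

```text
clock: 44.85
eef_pos: [489.7, -297.1, 32.1]
eef_rot: [3.141, 0.0, 1.751]
wrist_force: [-1.7, 1.0, 5.9]
finger_gap: 0.5
```

Emit:
carry_out --series '[{"delta_pos": [0, 0, -0.6], "turn": [0, 0, 0], "hand": 0}, {"delta_pos": [0, 0, -0.6], "turn": [0, 0, 0], "hand": 0}]'

```text
clock: 45.1
eef_pos: [489.7, -297.1, 31.9]
eef_rot: [3.141, 0.0, 1.751]
wrist_force: [-4.3, 2.9, 10.9]
finger_gap: 0.1
```

Emit:
carry_out --series '[{"delta_pos": [0, 0, -0.5], "turn": [0, 0, 0], "hand": 0}, {"delta_pos": [0, 0, -0.5], "turn": [0, 0, 0], "hand": 0}]'

```text
clock: 45.35
eef_pos: [489.7, -297.1, 31.6]
eef_rot: [3.141, 0.0, 1.751]
wrist_force: [-5.1, 3.5, 12.7]
finger_gap: 0.8
```

Emit:
carry_out --series '[{"delta_pos": [0, 0, -0.4], "turn": [0, 0, 0], "hand": 0}, {"delta_pos": [0, 0, -0.4], "turn": [0, 0, 0], "hand": 0}]'

```text
clock: 45.6
eef_pos: [489.7, -297.1, 31.4]
eef_rot: [3.141, 0.0, 1.751]
wrist_force: [-5.8, 4.3, 15.6]
finger_gap: 0.4
```

Emit:
carry_out --series '[{"delta_pos": [0, 0, 1.8], "turn": [0, 0, 0], "hand": 0}, {"delta_pos": [0, 0, 1.8], "turn": [0, 0, 0], "hand": 0}]'

```text
clock: 45.85
eef_pos: [489.7, -297.1, 32.2]
eef_rot: [3.141, 0.0, 1.751]
wrist_force: [-0.4, 0.5, 4.9]
finger_gap: 0.3
```

Emit:
carry_out --series '[{"delta_pos": [0, 0, 30], "turn": [0, 0, 0], "hand": 0}, {"delta_pos": [5, 1, 48], "turn": [0, 0, 0], "hand": 0}, {"delta_pos": [50, 9, 48], "turn": [0, 0, 0], "hand": 0}, {"delta_pos": [78.8, 14.2, 45], "turn": [0, 0, 0], "hand": 0}, {"delta_pos": [78.8, 14.2, 20], "turn": [0, 0, 0], "hand": 0}, {"delta_pos": [78.8, 14.2, 3], "turn": [0, 0, 0], "hand": 0}, {"delta_pos": [78.8, 14.2, 1.5], "turn": [0, 0, 0], "hand": 0}, {"delta_pos": [78.8, 14.2, 1.5], "turn": [0, 0, 0], "hand": 0}]'

```text
clock: 46.85
eef_pos: [568.2, -283.0, 33.6]
eef_rot: [-3.141, -0.0, 1.75]
wrist_force: [-1.0, 0.0, -0.5]
finger_gap: 0.8
```

Emit:
carry_out --series '[{"delta_pos": [0, 0, -0.8], "turn": [0, 0, 0], "hand": 0}, {"delta_pos": [0, 0, -0.8], "turn": [0, 0, 0], "hand": 0}]'

```text
clock: 47.1
eef_pos: [568.4, -282.9, 32.9]
eef_rot: [3.141, 0.0, 1.751]
wrist_force: [0.3, 0.2, 0.0]
finger_gap: 0.7
```

Emit:
carry_out --series '[{"delta_pos": [0, 0, -0.5], "turn": [0, 0, 0], "hand": 0}, {"delta_pos": [0, 0, -0.5], "turn": [0, 0, 0], "hand": 0}]'

```text
clock: 47.35
eef_pos: [568.5, -282.9, 32.3]
eef_rot: [3.141, 0.0, 1.751]
wrist_force: [0.4, -1.1, 1.4]
finger_gap: 0.5
```

Emit:
carry_out --series '[{"delta_pos": [0, 0, -0.5], "turn": [0, 0, 0], "hand": 0}, {"delta_pos": [0, 0, -0.5], "turn": [0, 0, 0], "hand": 0}]'

```text
clock: 47.6
eef_pos: [568.5, -282.9, 32.1]
eef_rot: [3.141, 0.0, 1.751]
wrist_force: [-1.5, 0.3, 4.5]
finger_gap: 0.3
```

Corners 1, 2 and 4 all touch at about 32.4. Corner 3 next.

Emit:
carry_out --series '[{"delta_pos": [0, 0, 30], "turn": [0, 0, 0], "hand": 0}, {"delta_pos": [-1, 5, 48], "turn": [0, 0, 0], "hand": 0}, {"delta_pos": [-10, 55, 48], "turn": [0, 0, 0], "hand": 0}, {"delta_pos": [-16.1, 88.6, 45], "turn": [0, 0, 0], "hand": 0}, {"delta_pos": [-16.1, 88.6, 20], "turn": [0, 0, 0], "hand": 0}, {"delta_pos": [-16.1, 88.6, 4], "turn": [0, 0, 0], "hand": 0}, {"delta_pos": [-16.1, 88.6, 1.8], "turn": [0, 0, 0], "hand": 0}, {"delta_pos": [-16.1, 88.6, 1.8], "turn": [0, 0, 0], "hand": 0}]'

```text
clock: 48.6
eef_pos: [552.5, -194.6, 33.8]
eef_rot: [3.141, 0.0, 1.75]
wrist_force: [0.7, 0.5, -0.1]
finger_gap: 0.2
```

Emit:
carry_out --series '[{"delta_pos": [0, 0, -0.8], "turn": [0, 0, 0], "hand": 0}, {"delta_pos": [0, 0, -0.8], "turn": [0, 0, 0], "hand": 0}]'

```text
clock: 48.85
eef_pos: [552.5, -194.4, 33.1]
eef_rot: [3.141, 0.0, 1.751]
wrist_force: [0.1, 0.8, -0.1]
finger_gap: 0.4
```

Emit:
carry_out --series '[{"delta_pos": [0, 0, -0.5], "turn": [0, 0, 0], "hand": 0}, {"delta_pos": [0, 0, -0.5], "turn": [0, 0, 0], "hand": 0}]'

```text
clock: 49.1
eef_pos: [552.4, -194.2, 32.3]
eef_rot: [3.141, 0.0, 1.751]
wrist_force: [0.3, 0.2, 0.7]
finger_gap: 0.6
```

Emit:
carry_out --series '[{"delta_pos": [0, 0, -0.5], "turn": [0, 0, 0], "hand": 0}, {"delta_pos": [0, 0, -0.5], "turn": [0, 0, 0], "hand": 0}]'

```text
clock: 49.35
eef_pos: [552.4, -194.3, 32.1]
eef_rot: [3.141, 0.0, 1.751]
wrist_force: [-2.0, 0.5, 4.9]
finger_gap: 0.7
```

All four corners touch at z = 32.3±0.1, so the board is level. I'll retreat and take a last look.

Emit:
carry_out --series '[{"delta_pos": [0, 0, 30], "turn": [0, 0, 0], "hand": 0}, {"delta_pos": [0, 0, 70], "turn": [0, 0, 0], "hand": 0}, {"delta_pos": [-8, -45, 98], "turn": [0, 0, 0], "hand": 0}, {"delta_pos": [-16, -95, 98], "turn": [0, 0, 0], "hand": 0}, {"delta_pos": [-16, -136.4, 98], "turn": [0, 0, 0], "hand": 0}, {"delta_pos": [-16, -136.4, 98], "turn": [0, 0, 0], "hand": 0}, {"delta_pos": [-16, -136.4, 98], "turn": [0, 0, 0], "hand": 0}]'

```text
clock: 50.22
eef_pos: [536.3, -330.1, 129.4]
eef_rot: [-3.141, -0.001, 1.751]
wrist_force: [0.3, -0.6, -0.3]
finger_gap: 0.4
```

```bash
python3 - <<'E'
from h import *
heights('w17')
sc,_=shot("scene","s17");sd,_=shot("side","d17")
w=cv2.imread("pics/w17.png")
o=np.vstack([np.hstack([sc[100:350,180:450],sd[140:390,200:480]]),cv2.resize(cv2.imread("pics/w17c.png"),(550,138)),cv2.resize(w[0:200,210:485],(550,400))[:210]])
cv2.imwrite("pics/f17.png",o);print(o.shape)
E
```

```text
50.225 [ 536.27 -330.07  129.41] 0.0171
[[276.64, 38.91], [365.65, 38.83], [281.83, 182.72], [361.24, 182.51]]
[[471.37, -190.74], [547.91, -176.72], [494.35, -315.72], [571.36, -301.47]] [ 521.25 -246.16   37.5 ]
[77.82, 78.32, 127.08, 126.93]
(598, 550, 3)
```

View pics/f17.png

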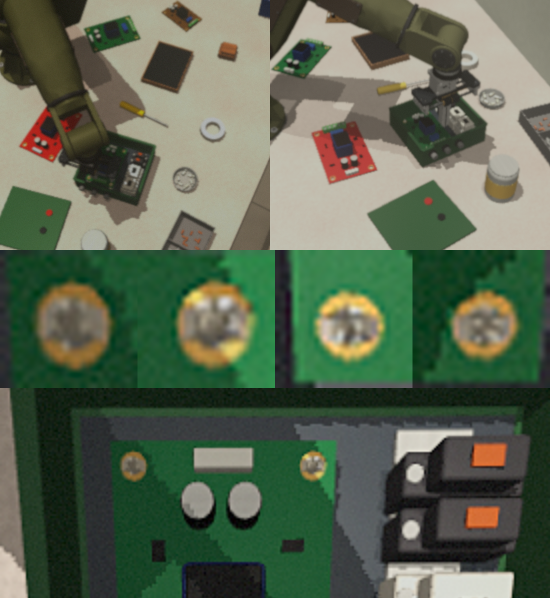

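The board is level, with barbs spread over all four rings. The other items look undisturbed and the gripper is clear.

```bash
python3 -c "
from cell import *
print(sign_off()); print(read_state()['clock'])"
```

```text
the job is handed in; nothing more can be done
None
the job is handed in; nothing more can be done
```

The new green board is in the control box and appears clicked home on all four supports. I handed the job in at about 50 s of the 72 s; `sign_off` gives no verdict. I laid it loose over the supports with the terminal strip towards the glands, let go, then pressed corners 1, 2, 3 and 4 in turn.

**Last checks**
- **Clicked:** in the final wrist picture all four supports show their barbs spread over the hole rings. Each was pressed until the force climbed steeply.
- **Level:** touching the board beside each support found the same height at all four, z = 32.3–32.4 mm, about 5 mm below the loose height.
- **Force:** the highest readings taken while pressing were about 20.4 N (corner 1) and 20.2 N (corner 3) against the 22 N limit, with roughly 1 N of sensor noise.
- **Surroundings:** everything else on the bench looked undisturbed, and the gripper was clear at about z = 129 mm.

**Less clear**
- The 5 mm drop is a little short of the "about 6 mm" in the text.
- The click itself was not sharp in the force readings, least of all at corner 1. The evidence for it is the barb pictures and the equal touch heights.
- The ring spacing in the pictures gave inconsistent heights, because the barbs cover part of the rings. I relied on the touch heights instead.

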